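Put the fittings away and bolt the drawer

TASK

Pull the iron drawer well out by its brass knob, put every loose fitting on the bench (flanges, angle stop, plug: whichever are there) into it, and push it fully shut. Then lock it: with the rod of the steel bolt, feel along the hidden plate inside the lock mouth for the hole, push the bolt fully home and leave it there, and after that press the brass plunger on top of the lock right down through its stroke and let it spring back. Leave the tin, the oil can and the mug where they are.

Things in the scene. Friction and masses are not known exactly. Their poses are not given: they have to be found in the camera images.
- chest: Fixed low cast iron chest, 200 mm deep (x), 344 mm wide (y from -169 to +175), 102 mm tall. Origin at bench level at the middle of its front face as drawn; x points into the chest (away from its front), y to the left seen from the front, z up. The drawer bay is y -45 to +163; the lock bay, with an open mouth low in the front, is y -157 to -57. Its place and yaw vary.
- drawer (a joint): How far the drawer is pulled out, m: 0 shut, 0.165 fully out (stop). It slides along the chest's -x, stays where it is left, and takes about 5 N to move (gentle pushes; a knock can shift it).
- drawer_in (a point): Centre of the drawer's inner floor, 16 mm above the bench; moves with the drawer; axes as the chest. Inside 157 mm (x) by 192 mm (y); side and back walls reach 34 mm above this floor, the front plate (12 mm thick) 68 mm. The chest's roof leaves 74 mm above it. Fully out, the inside from x = -78 to +74 mm is clear of the chest's front.
- drawer_knob (a point): Centre of the round brass knob on the drawer front, 66 mm above the bench, 35 mm out from the drawer's face: 35 mm across, 25 mm thick along x, on a stem 14 mm thick. Axes as the chest. The chest's top is 36 mm above this point.
- lock_mouth (a point): Middle of the lock mouth in the plane of the chest's front face, 26 mm above the bench; axes as the chest. The mouth is 100 mm wide (y -50 to +50 mm) and open from the bench up to 50 mm above it.
- lock_plate (a point): Middle of the hidden upright iron plate 35 mm inside the mouth, as wide as the mouth, 26 mm above the bench; axes as the chest. The plate has one hole 20 mm wide (y) and 24 mm tall, centred at this height; its y changes from start to start (centre between -40 and +40 mm). It is blind, its bottom 50 mm behind the plate's face; fully home, the bolt's tip touches that bottom.
- bolt: Loose steel bolt, 0.35 kg: a handle block 65 mm long (x), 26 mm wide (y), 48 mm tall (z), lying flat on the bench, with a straight round rod 14 mm thick and 125 mm long out of its +x end, 26 mm above its underside, rounded at the tip. Origin under the middle of the handle, x along the rod; it balances 10 mm ahead of the origin. With the handle lying on the bench the rod is at the height of the hole.
- bolt_tip (a point): The rounded end of the bolt's rod, 157.5 mm from the bolt's origin along its x, 26 mm above its underside; axes as the bolt.
- plunger (a joint): How far the plunger is pressed, m: 0 up, 0.012 fully down (stop). Sprung: fully down takes about 8 N, and it comes back up by itself.
- plunger_top (a point): Middle of the top of the round brass plunger (32 mm across) that stands on the chest's top over the lock bay; it moves straight down when pressed.
- flange_a: Nickel shower flange, 0.3 kg, may be absent: disc 66 mm across and 9 mm thick with a round neck 32 mm across standing up to 60 mm. Stands upright; origin under the middle of the disc, z along the neck.
- flange_b: A second nickel shower flange, the same as flange_a; may be absent.
- angle_stop: Bronze angle stop, 0.4 kg, may be absent: foot disc 52 mm across, body 36 mm across up to 32 mm, round bonnet 30 mm across from 32 to 60 mm; an outlet 18 mm thick (21 mm at its nickel collar) sticks out along its x to 36 mm from the axis, 16 mm above the underside. Stands upright; origin under the middle of the foot, z up the bonnet.
- plug: Rust-spotted iron pipe plug, 0.45 kg, may be absent: round body 58 mm across up to 26 mm, with a square head 28 mm by 28 mm (sides along its x and y) from 26 to 60 mm. Stands upright; origin under the middle, z up the head.
- tin: Bystander: short round grey tin, 64 mm across, 60 mm tall; not to be moved.
- oil_can: Bystander: round dark oil can, 64 mm across, 130 mm tall; not to be moved.
- mug: Bystander: white mug, 80 mm across, 85 mm tall; not to be moved.
Mind the look-alikes: they are no part of the job. Several things look just like the angle_stop: the one meant starts nearest to the robot's base.

How it is judged:
On the way, in this order (a step that is already met when the one before it is completed fails the run):
1. the drawer is pulled well out (0.12 m or more) (value of joint drawer above 0.12 m), for 0.1 s.
2. every fitting is in the drawer and the drawer is fully shut (x of flange_a in the frame of drawer_in between -0.08 and 0.08 m and y of flange_a in the frame of drawer_in between -0.098 and 0.098 m and z of flange_a in the frame of drawer_in between -0.01 and 0.055 m and x of flange_b in the frame of drawer_in between -0.08 and 0.08 m and y of flange_b in the frame of drawer_in between -0.098 and 0.098 m and z of flange_b in the frame of drawer_in between -0.01 and 0.055 m and x of angle_stop in the frame of drawer_in between -0.08 and 0.08 m and y of angle_stop in the frame of drawer_in between -0.098 and 0.098 m and z of angle_stop in the frame of drawer_in between -0.01 and 0.055 m and x of plug in the frame of drawer_in between -0.08 and 0.08 m and y of plug in the frame of drawer_in between -0.098 and 0.098 m and z of plug in the frame of drawer_in between -0.01 and 0.055 m and value of joint drawer below 0.006 m), for 0.2 s.
3. the bolt is fully home in the hidden hole (x of bolt_tip in the frame of lock_mouth between 0.077 and 0.095 m and y of bolt_tip in the frame of lock_mouth between -0.05 and 0.05 m and z of bolt_tip in the frame of lock_mouth between -0.015 and 0.015 m and value of joint drawer below 0.006 m), for 0.2 s.
4. the plunger is pressed right down with the bolt home (value of joint plunger above 0.0105 m and x of bolt_tip in the frame of lock_mouth between 0.077 and 0.095 m and y of bolt_tip in the frame of lock_mouth between -0.05 and 0.05 m and z of bolt_tip in the frame of lock_mouth between -0.015 and 0.015 m), for 0.1 s.
At the end, for the whole second after the job is handed in: Every fitting present is inside the drawer, the drawer is shut to 6 mm, the bolt's tip is within 8 mm of the bottom of the hidden hole (77 mm or more inside the front face), the bolt is let go and still, and the plunger is back up within 3 mm (all of step 3 and x of flange_a in the frame of drawer_in between -0.08 and 0.08 m and y of flange_a in the frame of drawer_in between -0.098 and 0.098 m and z of flange_a in the frame of drawer_in between -0.01 and 0.055 m and x of flange_b in the frame of drawer_in between -0.08 and 0.08 m and y of flange_b in the frame of drawer_in between -0.098 and 0.098 m and z of flange_b in the frame of drawer_in between -0.01 and 0.055 m and x of angle_stop in the frame of drawer_in between -0.08 and 0.08 m and y of angle_stop in the frame of drawer_in between -0.098 and 0.098 m and z of angle_stop in the frame of drawer_in between -0.01 and 0.055 m and x of plug in the frame of drawer_in between -0.08 and 0.08 m and y of plug in the frame of drawer_in between -0.098 and 0.098 m and z of plug in the frame of drawer_in between -0.01 and 0.055 m and value of joint plunger below 0.003 m and linear speed of bolt below 0.02 m/s); the robot touches nothing.
It fails at once if the tin is moved more than 30 mm (distance of tin from where it was at the start of the episode above 0.03 m).
It fails at once if the oil can is moved more than 30 mm (distance of oil_can from where it was at the start of the episode above 0.03 m).
It fails at once if the mug is moved more than 30 mm (distance of mug from where it was at the start of the episode above 0.03 m).
Of flange_a, flange_b, angle_stop, plug only 2 to 4 are there at a start; the rules pass over those that are not, and their reading is None.
At some moment in a run one of flange_a, flange_b, angle_stop, plug may be knocked a few centimetres aside while the robot is not near it.
Once in a run the grip may slacken for a moment while it holds something.
It also fails if it takes over 210 s, if anything falls off the work surface, if the arm or the gripper's body presses on something with over 40 N, if the wrist force passes 120 N, or if a joint passes its speed limit or range.

ROBOT

A 6-joint arm with a two-finger parallel gripper is mounted at the origin on the work surface. World frame = base frame: x ahead of the robot, y to its left, z up, the work surface at z = 0. Lengths are in m, angles in rad, forces in N, time in s.
With the tool pointing down it reaches from about 0.3 to 0.775 m from the base axis. Payload 14.6 kg.
Tool frame: the origin (TCP) lies on the centre line of the jaws, within the pads' length; the fingertips stand 25 mm ahead of it and the grasp point (between the pads) lies 6 mm ahead of it (ctrl.tip_reach is the distance from the TCP to the fingertips, in m); z points along the fingers, y is the line along which they close (so a half turn about z gives the same grasp; the last joint's range is limited). The gripper opens to 94 mm and grips with 3 to 60 N. Pads are 16 mm wide; open, the fingers measure 119 mm over their backs; the gripper's body (75 mm by 177 mm) begins 78 mm behind the grasp point.
Start: joints at [-0.067, 0.3, 1.521, -0, 1.321, -0.067], TCP at [0.55, -0, 0.197] pointing down, gripper open.
Joint ranges: [-3.03, 3.03], [-0.79, 2.21], [0.23, 2.52], [-1.04, 4.18], [0, 3.07], [-2.55, 2.55]. Speed limits (rad/s): [2.22, 2.22, 2.57, 3.14, 3.14, 3.14].

INTERFACE

Orientations are given as [roll, pitch, yaw] about the fixed x, y, z axes, in that order (R = Rz(yaw) Ry(pitch) Rx(roll)).
In Python, from station import ctrl gives the robot as it stands. The module is installed in compiled form; this text tells all that it offers.
- The arm moves only by the tool apply_moves, never from a script. Its argument "deltas" is a list of rows, each a list of 7 numbers: the closure in counts, from 0 (fully open) to 255 (shut), then the shift along the world's x, y, z in cm, then the turn, a rotation vector about the world's x, y, z in rad. In form: [[jaw, tx, ty, tz, ax, ay, az], ...]. A call has 1 to 10 rows; each row shifts and turns the commanded pose from where the row before left it; what a row does not reach is not made up. A row lasts 1/10 s, in which the tool goes at most 50 mm and 8.59 degrees, less where a joint would pass 70% of its speed; a pose out of reach is approached as far as the arm can. A call with a gripper value outside its range is refused whole. The fingers move at their own pace and stop on an object; "grip_force" is the grip in N (left out, the last holds). Time passes only in rows, so rows that do not move let the fingers close. It gives the time, the measured TCP pose, the force, the opening and the grip force at its end, in the units of the state.
- ctrl.get_obs(): the state, without advancing time (a new reading comes with each control period).
- ctrl.camera(name): name is "scene" or "side" or "wrist"; returns a dict with "img" (400x640x3 uint8, red, green, blue), "K" (3x3 intrinsics, pixels), "k1" (the pictures are not rectified: a ray, as slopes to the right and down, at radius r is drawn at 1 + k1 r^2 times it, then the intrinsics apply), "pose" (4x4, takes a point from camera to world coordinates); the wrist camera has in their place "hand_eye" (4x4, takes a point from camera to tool coordinates, whose origin is the TCP and whose axes are the flange's). Camera axes: x right, y up, looking along -z (the intrinsics and any distortion apply to the point x, -y, -z); pixel columns grow to the right and rows downward; lengths in m; the calibration is good to about 2 mm. A picture is of the moment at which its call begins: read the wrist's pose just before it. There is no depth.
- ctrl.hand_in(): hands the job in; it is judged then, once.
The state is a dict: "time_s": time; "qpos": joint angles; "joint_vel": joint speeds; "tau": joint torques, N m; "ee_pos": TCP position; "eef_rot": TCP orientation; "force": force on the tool from outside, world axes, zero at the start; "moment": the same for the moment, N m; "grip_width": finger opening in m; "grip_force": force on a finger pad.
Only numpy, scipy, OpenCV 4.12 (cv2) and the standard library are available. Lean on these libraries where they do the work, as an engineer would, in place of code of your own. Each camera call takes 0.05 s, during which the arm holds its last target. There are 200 camera calls.

## Working session

There is one attempt and no reset: what is moved stays moved. The work goes in short steps, Python scripts to look and compute and a tool call to move; the robot and the scene stay as the last step left them, time stands still between calls to the robot, and variables do not carry over. Pictures are saved under pics/ and viewed, at most 14 in all, crops included, and the job is handed in when it is done.

Besides the shell and the picture viewer there is one more tool, called after "Emit:" in YAML: its name, and indented under it one key for each argument. apply_moves: Moves the arm, as the interface text tells. Its arguments: {"type":"object","properties":{"deltas":{"type":"array"},"grip_force":{"type":"number"}},"required":["deltas"]}

```bash
mkdir -p pics; cat > h.py <<'E'
import numpy as np, cv2
from scipy.spatial.transform import Rotation as R
from station import ctrl
def snap(name,fn):
    o=ctrl.get_obs(); c=ctrl.camera(name)
    if name=="wrist":
        T=np.eye(4);T[:3,:3]=R.from_euler('xyz',o['eef_rot']).as_matrix();T[:3,3]=o['ee_pos']
        c['pose']=T@c['hand_eye']
    cv2.imwrite('pics/'+fn+'.png',c['img'][:,:,::-1]); np.savez('pics/'+fn+'.npz',K=c['K'],k1=c['k1'],pose=c['pose']); return c
def ray(fn,u,v):
    d=np.load('pics/'+fn+'.npz');K,k1,P=d['K'],float(d['k1']),d['pose']
    p=cv2.undistortPoints(np.array([[[u,v]]],float),K,np.array([k1,0,0,0,0.]))[0,0]
    return P[:3,3],P[:3,:3]@np.array([p[0],-p[1],-1])
def at(fn,u,v,z):
    o,d=ray(fn,u,v); return (o+d*(z-o[2])/d[2]).round(4)
def proj(fn,X):
    d=np.load('pics/'+fn+'.npz');K,k1,P=d['K'],float(d['k1']),d['pose']
    q=P[:3,:3].T@(np.array(X,float)-P[:3,3]);q=np.array([q[0],-q[1],-q[2]])
    return cv2.projectPoints(q[None],np.zeros(3),np.zeros(3),K,np.array([k1,0,0,0,0.]))[0][0,0].round(1)
E
python3 - <<'E'
from h import *
for n in("scene","side","wrist"):
    c=snap(n,n+"0"); print(n,c['pose'].round(3).tolist(),c['K'][0,0],c['k1'])
print(ctrl.get_obs())
E
```

```text
scene [[0.419, -0.629, 0.654, 1.242], [0.908, 0.29, -0.303, -0.256], [0.001, 0.721, 0.693, 0.829], [0.0, 0.0, 0.0, 1.0]] 389.6295598022429 -0.08148360976686744
side [[-0.997, 0.062, -0.052, 0.517], [-0.08, -0.666, 0.742, 1.047], [0.012, 0.743, 0.669, 0.988], [0.0, 0.0, 0.0, 1.0]] 370.6524534423384 -0.02325058953071279
wrist [[1.0, -0.0, 0.001, 0.551], [0.0, 0.963, 0.27, 0.08], [-0.001, -0.27, 0.963, 0.383], [0.0, 0.0, 0.0, 1.0]] 323.5055491121038 -0.06459461203762584
{'time_s': 0.15, 'qpos': array([-6.65881613e-02,  3.00341857e-01,  1.52141275e+00, -2.12659569e-05,
        1.32069180e+00, -6.65884367e-02]), 'joint_vel': array([ 0.00017312, -0.00146034, -0.00043065,  0.00102058,  0.00041787,
       -0.00127757]), 'tau': array([-2.50185103e-04, -5.31960297e+01, -3.52822959e+01,  7.07691838e-02,
        2.35654798e-02, -3.66386917e-05]), 'ee_pos': array([5.49804637e-01, 1.08500818e-05, 1.96928437e-01]), 'eef_rot': array([-3.14073942e+00, -3.62542357e-05,  1.57080186e+00]), 'force': array([ 0.09533022,  0.57735041, -0.30238612]), 'moment': array([ 0.04356953, -0.0265396 ,  0.01725058]), 'grip_force': 0.0, 'grip_width': 0.09390072215004897}
```

View pics/scene0.png

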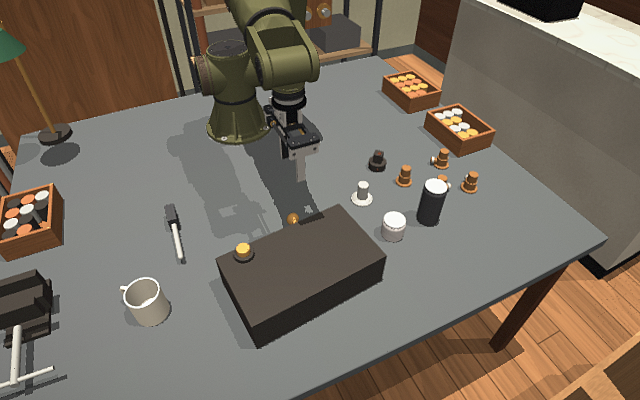

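View pics/side0.png

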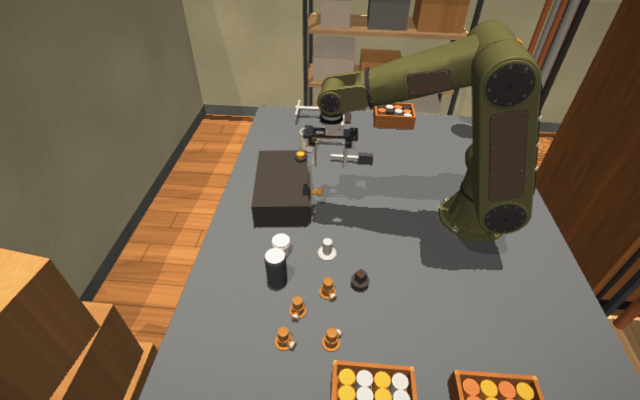

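The scene and side pictures show:
- **Chest:** centre about (300,270) in scene.
- **Knob:** scene (293,218).
- **Plunger:** scene (243,249).
- **Bolt:** scene (174,232), lying to the right of the chest.
- **Flange:** one only, scene (362,195), side (327,250).
- **Plug:** scene (377,160), side (360,280).
- **Angle stops:** four look-alikes at side (328,290), (331,340), (298,308) and (284,340).

I'll work out distances and crop in closer.

```bash
python3 - <<'E'
from h import *
print("stops side", [(p,at("side0",*p,0.06),) for p in((327,281),(331,331),(297,300),(283,331))])
print("stops scene", [(p,at("scene0",*p,0.06)) for p in((405,169),(442,151),(471,175))])
for n,p,q in(("plug",(361,271),(378,152)),("flange",(327,241),(363,184))): print(n,at("side0",*p,.06),at("scene0",*q,.06))
print("plunger",at("side0",300,153,.12),at("scene0",243,244,.12))
print("knob",at("side0",320,191,.066),at("scene0",293,218,.066))
print("chest scene",[at("scene0",*p,.102) for p in((341,208),(385,255),(218,262),(254,322))])
print("bolt",at("scene0",170,206,.048),at("scene0",181,260,.026), "tin",at("scene0",394,237,0),"can",at("scene0",430,222,0),"mug",at("scene0",150,320,0))
a=cv2.imread('pics/scene0.png')[120:350,100:500]; b=cv2.imread('pics/side0.png')[130:360,230:400]
cv2.imwrite('pics/c1.png',cv2.resize(a,None,fx=2,fy=2,interpolation=cv2.INTER_CUBIC))
cv2.imwrite('pics/c2.png',cv2.resize(b,None,fx=2.6,fy=2.6,interpolation=cv2.INTER_CUBIC))
E
```

```text
stops side [((327, 281), array([0.5299, 0.3824, 0.06  ])), ((331, 331), array([0.5093, 0.5432, 0.06  ])), ((297, 300), array([0.6119, 0.4558, 0.06  ])), ((283, 331), array([0.6378, 0.5544, 0.06  ]))]
stops scene [((405, 169), array([0.5303, 0.3725, 0.06  ])), ((442, 151), array([0.5047, 0.535 , 0.06  ])), ((471, 175), array([0.638 , 0.5417, 0.06  ]))]
plug [0.4275 0.3361 0.06  ] [0.423  0.3411 0.06  ]
flange [0.5395 0.2226 0.06  ] [0.5358 0.2211 0.06  ]
plunger [ 0.676  -0.1883  0.12  ] [ 0.6546 -0.1719  0.12  ]
knob [ 0.5812 -0.0226  0.066 ] [ 0.5802 -0.0182  0.066 ]
chest scene [array([0.631 , 0.0971, 0.102 ]), array([0.809 , 0.1202, 0.102 ]), array([ 0.6666, -0.2379,  0.102 ]), array([ 0.8429, -0.2099,  0.102 ])]
bolt [ 0.377  -0.3124  0.048 ] [ 0.5612 -0.3215  0.026 ] tin [0.7058 0.2286 0.    ] can [0.7025 0.3537 0.    ] mug [ 0.6837 -0.4258  0.    ]
```

View pics/c1.png

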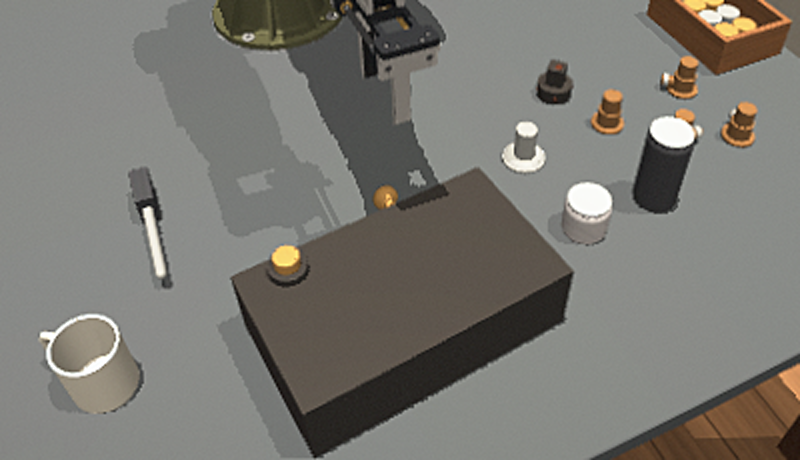

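View pics/c2.png

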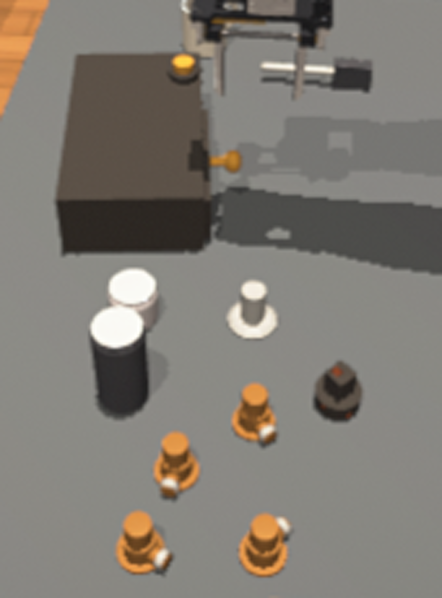

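The angle stops are at scene (405,169), (442,151) and (471,175), plus one hidden behind the can at side (297,300). Their distances from the base are 0.65, 0.74, 0.84 and 0.76 m. The one at side (327,281), crop (254,400), is the nearest at (0.53,0.38), and the crop confirms its round bonnet and outlet. Next I'll fit the chest pose.

```bash
cat >> h.py <<'E'
def ch(p,X):
    x,y,a=p; c,s=np.cos(a),np.sin(a); return np.array([x+c*X[0]-s*X[1],y+s*X[0]+c*X[1],X[2]])
E
python3 - <<'E'
from h import *
from scipy.optimize import least_squares
L,Rr,T=.175,-.169,.102
obs=[("scene0",(338.5,204),(0,L,T)),("scene0",(386.5,255.5),(.2,L,T)),("scene0",(216.5,259.5),(0,Rr,T)),("scene0",(254,326),(.2,Rr,T)),
("scene0",(383,280),(.2,L,0)),("scene0",(258.5,348.5),(.2,Rr,0)),
("side0",(259.2,151.2),(.2,Rr,T)),("side0",(253,206.5),(.2,L,T)),("side0",(310.8,206.2),(0,L,T)),("side0",(253.8,227),(.2,L,0)),("side0",(310.8,225.4),(0,L,0))]
f=lambda p:np.concatenate([proj(i,ch(p,X))-u for i,u,X in obs])
r=least_squares(f,[.65,-.06,.1],loss='soft_l1');print(r.x,f(r.x).reshape(-1,2).round(1).tolist())
np.save('chest.npy',r.x)
for n,X in(("knob",(-.035,.059,.066)),("plunger",(.04,-.107,.12)),("mouth",(0,-.107,.026))):
    w=ch(r.x,X);print(n,w,proj("scene0",w),proj("side0",w))
# triangulate
def tri(a,u,b,v):
    o1,d1=ray(a,*u);o2,d2=ray(b,*v);A=np.array([d1,-d2]).T;s=np.linalg.lstsq(A,o2-o1,rcond=None)[0];return ((o1+s[0]*d1+o2+s[1]*d2)/2).round(4)
k=tri("scene0",(293,218.5),"side0",(320,191.5));pl=tri("scene0",(243,245.5),"side0",(300.5,154.5))
x,y,a=r.x
for w in(k,pl):
    d=w[:2]-r.x[:2];print(w,"chest:",np.cos(a)*d[0]+np.sin(a)*d[1],-np.sin(a)*d[0]+np.cos(a)*d[1])
E
```

```text
[ 0.65 -0.06  0.1 ] [[8.6, 2.4], [8.8, 4.6], [5.7, 1.2], [4.5, 5.3], [6.4, 4.7], [5.1, 4.5], [-3.9, 0.1], [-8.0, 1.6], [-8.2, 1.6], [-5.5, 1.3], [-7.8, 2.6]]
knob [ 0.60928468 -0.00478892  0.066     ] [302.  223.9] [312.3 193.6]
plunger [ 0.70048234 -0.16247211  0.12      ] [253.1 257.2] [293.2 156.4]
mouth [ 0.66068218 -0.16646545  0.026     ] [250.8 268.8] [303.5 174.8]
[ 0.5814 -0.0191  0.0661] chest: -0.0641740989972173 0.04754424274184366
[ 0.6691 -0.1725  0.1272] chest: 0.007773320184042134 -0.11384478685173231
```

```bash
sed -i 's/\[0\]\[0,0\].round(1)/[0][0,0]/' h.py; python3 - <<'E'
from h import *
from scipy.optimize import least_squares
L,Rr,T=.175,-.169,.102
obs=[("scene0",(338.5,204),(0,L,T)),("scene0",(386.5,255.5),(.2,L,T)),("scene0",(216.5,259.5),(0,Rr,T)),("scene0",(254,326),(.2,Rr,T)),
("scene0",(383,280),(.2,L,0)),("scene0",(258.5,348.5),(.2,Rr,0)),
("side0",(259.2,151.2),(.2,Rr,T)),("side0",(253,206.5),(.2,L,T)),("side0",(310.8,206.2),(0,L,T)),("side0",(253.8,227),(.2,L,0)),("side0",(310.8,225.4),(0,L,0))]
f=lambda p:np.concatenate([proj(i,ch(p,X))-u for i,u,X in obs])
r=least_squares(f,[.65,-.06,.1],loss='soft_l1');print(r.x,f(r.x).reshape(-1,2).round(1).tolist())
np.save('chest.npy',r.x)
x,y,a=r.x
for w in([ 0.5814,-0.0191],[ 0.6691,-0.1725]):
    d=np.array(w)-r.x[:2];print("chest:",np.cos(a)*d[0]+np.sin(a)*d[1],-np.sin(a)*d[0]+np.cos(a)*d[1])
for X in((-.035,.059,.066),(0,-.107,.026),(-.2,.059,.016)): print(ch(r.x,X))
E
```

```text
[ 0.63278228 -0.07239109  0.12651542] [[0.3, -1.5], [0.8, -1.4], [-0.8, -1.2], [-0.8, 0.9], [-1.0, -1.1], [0.2, 0.4], [-0.4, -0.6], [-1.2, 0.5], [-1.6, -0.5], [0.9, 0.2], [-1.6, 0.5]]
chest: -0.04424744030363278 0.059348490075466116
chest: 0.023395892487508015 -0.10389130142436083
[ 0.5906175  -0.01827888  0.066     ]
[ 0.64628335 -0.1785359   0.026     ]
[ 0.42693625 -0.03909828  0.016     ]
```

Emit:
apply_moves:
  deltas:
    - [0, 0.37, -0.19, -0.2, 0, 0, -0.1444]
    - [0, 0.37, -0.19, -0.2, 0, 0, -0.1444]
    - [0, 0.37, -0.19, -0.2, 0, 0, -0.1444]
    - [0, 0.37, -0.19, -0.2, 0, 0, -0.1444]
    - [0, 0.37, -0.19, -0.2, 0, 0, -0.1444]
    - [0, 0.37, -0.19, -0.2, 0, 0, -0.1444]
    - [0, 0.37, -0.19, -0.2, 0, 0, -0.1444]
    - [0, 0.37, -0.19, -0.2, 0, 0, -0.1444]
    - [0, 0.37, -0.19, -0.2, 0, 0, -0.1444]
    - [0, 0.37, -0.19, -0.2, 0, 0, -0.1444]
  grip_force: 30

```text
time_s: 1.15
ee_pos: [0.587, -0.0191, 0.177]
eef_rot: [-3.141, 0.001, 0.121]
force: [-0.9, -0.6, -0.5]
grip_width: 0.0938
grip_force: 0.0
```

```bash
python3 - <<'E'
from h import *
c=snap("wrist","w1");o=ctrl.get_obs();print(o['ee_pos'],o['eef_rot'],proj("w1",(.5871,-.0187,.066)))
p=np.load('chest.npy');print([proj("w1",ch(p,X)).round(0) for X in((0,.175,.102),(0,-.169,.102),(0,0,.102),(0,.163,.102))])
E
```

```text
[ 0.58724381 -0.01931229  0.17656651] [-3.14143701e+00  8.74048923e-04  1.11483646e-01] [316.34500054 191.54909337]
[array([175., 158.]), array([583., 158.]), array([389., 157.]), array([190., 158.])]
```

View pics/w1.png

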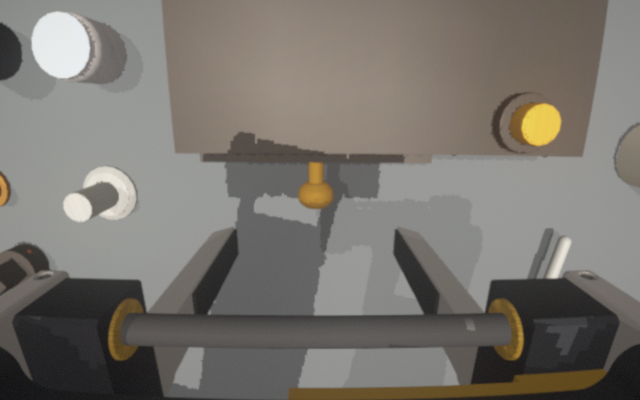

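The wrist picture shows the knob at (316,194), where I predicted (316,192). The chest's front edge is at row 156, so the chest fit is good.

Emit:
apply_moves:
  deltas:
    - [0, 0, 0, -3.5, 0, 0, 0.0]
    - [0, 0, 0, -3.5, 0, 0, 0.01]
    - [0, 0, 0, -3.5, 0, 0, 0]
    - [200, 0, 0, 0, 0, 0, 0]
    - [200, 0, 0, 0, 0, 0, 0]
    - [200, 0, 0, 0, 0, 0, 0]
    - [200, 0, 0, 0, 0, 0, 0]
    - [200, 0, 0, 0, 0, 0, 0]
  grip_force: 35

```text
time_s: 2.0
ee_pos: [0.5875, -0.019, 0.0736]
eef_rot: [3.141, -0.002, 0.137]
force: [0.5, -0.4, 0.9]
grip_width: 0.0576
grip_force: 0.0
```

Emit:
apply_moves:
  deltas:
    - [200, 0, 0, 0, 0, 0, 0]
    - [200, 0, 0, 0, 0, 0, 0]
    - [200, 0, 0, 0, 0, 0, 0]
    - [200, 0, 0, 0, 0, 0, 0]
    - [200, 0, 0, 0, 0, 0, 0]
    - [200, -0.5, -0.06, 0, 0, 0, 0]
    - [200, -1, -0.13, 0, 0, 0, 0]
    - [200, -1.5, -0.19, 0, 0, 0, 0]
  grip_force: 35

```text
time_s: 2.8
ee_pos: [0.5565, -0.0228, 0.0722]
eef_rot: [3.142, 0.0, 0.137]
force: [-0.4, -0.0, 0.4]
grip_width: 0.0201
grip_force: 0.0
```

```bash
python3 - <<'E'
from h import *
c=snap("wrist","w2");snap("side","s2");a=cv2.imread('pics/w2.png');b=cv2.imread('pics/s2.png')[130:250,220:400]
b=cv2.resize(b,(600,400));cv2.imwrite('pics/v2.png',cv2.resize(np.hstack([a,b]),(800,258)))
E
```

```text
(no output)
```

View pics/v2.png

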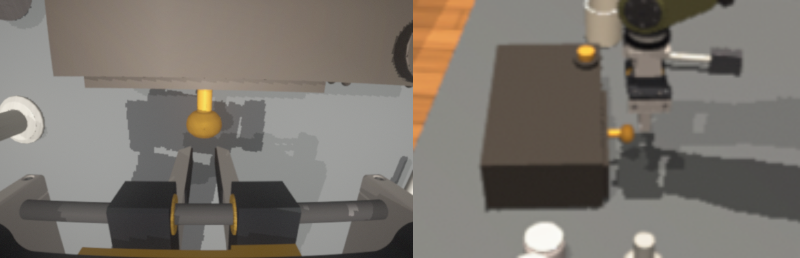

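```bash
python3 - <<'E'
from h import *
print(at("w2",318,192,.066),at("w1",316,193,.066),at("w2",318,192,.075),ctrl.get_obs()['ee_pos'])
print(at("w2",85/.645,77/.645,.102), at("w2",200/.645,80/.645,.102),proj("w2",ch(np.load('chest.npy'),(0,.059,.102))))
E
```

```text
[ 0.5841 -0.0194  0.066 ] [ 0.5856 -0.0185  0.066 ] [ 0.5865 -0.019   0.075 ] [ 0.55579127 -0.02293818  0.07235129]
[0.6174 0.0764 0.102 ] [ 0.6262 -0.0094  0.102 ] [319.09919197 127.23503394]
```

Emit:
apply_moves:
  deltas:
    - [60, -0.5, 0, 0, 0, 0, 0]
    - [60, 0, 0, 0, 0, 0, 0]
    - [60, 0, 0, 0, 0, 0, 0]
    - [60, 0, 0, 0, 0, 0, 0]
    - [60, 0, 0, 0, 0, 0, 0]
    - [60, 1, 0.12, 0, 0, 0, 0]
    - [60, 1.5, 0.19, 0, 0, 0, 0]
    - [60, 1.5, 0.19, -0.1, 0, 0, 0]

```text
time_s: 3.7
ee_pos: [0.5933, -0.0177, 0.0715]
eef_rot: [3.141, -0.001, 0.137]
force: [0.2, -0.3, -0.9]
grip_width: 0.0719
grip_force: 0.0
```

Emit:
apply_moves:
  deltas:
    - [220, 0, 0, 0, 0, 0, -0.01]
    - [220, 0, 0, 0, 0, 0, 0]
    - [220, 0, 0, 0, 0, 0, 0]
    - [220, 0, 0, 0, 0, 0, 0]
    - [220, 0, 0, 0, 0, 0, 0]
    - [220, 0, 0, 0, 0, 0, 0]
    - [220, 0, 0, 0, 0, 0, 0]

```text
time_s: 4.4
ee_pos: [0.5919, -0.0179, 0.0715]
eef_rot: [3.142, -0.0, 0.127]
force: [0.6, -2.7, 0.6]
grip_width: 0.0195
grip_force: 1.4
```

Emit:
apply_moves:
  deltas:
    - [220, 0, 0, 0, 0, 0, 0]
    - [220, 0, 0, 0, 0, 0, 0]
    - [220, 0, 0, 0, 0, 0, 0]
    - [220, -0.5, -0.06, 0, 0, 0, 0]
    - [220, -1, -0.13, 0, 0, 0, 0]
    - [220, -1.0, -0.13, 0, 0, 0, 0]

```text
time_s: 5.0
ee_pos: [0.5684, -0.021, 0.0728]
eef_rot: [3.141, -0.005, 0.127]
force: [5.9, 1.4, 7.4]
grip_width: 0.013
grip_force: 6.4
```

```bash
python3 - <<'E'
from h import *
c=snap("wrist","w3");snap("side","s3");a=cv2.imread('pics/w3.png');b=cv2.imread('pics/s3.png')[130:250,220:400]
b=cv2.resize(b,(600,400));cv2.imwrite('pics/v3.png',cv2.resize(np.hstack([a,b]),(800,258)))
E
```

```text
(no output)
```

View pics/v3.png

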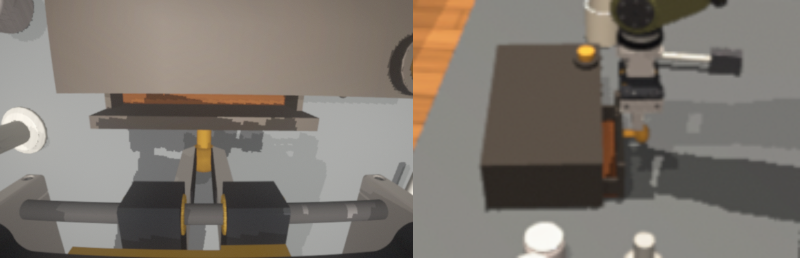

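Emit:
apply_moves:
  deltas:
    - [220, -1.5, -0.19, -0.03, 0, 0, 0]
    - [220, -1.5, -0.19, -0.03, 0, 0, 0]
    - [220, -1.5, -0.19, 0, 0, 0, 0]
    - [220, -1.5, -0.19, 0, 0, 0, 0]
    - [220, -1.5, -0.19, 0, 0, 0, 0]
    - [220, -1.5, -0.19, 0, 0, 0, 0]
    - [220, -1.0, -0.13, 0, 0, 0, 0]
    - [220, -0.5, -0.06, 0, 0, 0, 0]
    - [220, 0, 0, 0, 0, 0, 0]

```text
time_s: 6.0
ee_pos: [0.4631, -0.0337, 0.0728]
eef_rot: [-3.141, -0.004, 0.126]
force: [-4.1, 8.1, 22.0]
grip_width: 0.0134
grip_force: 12.0
```

```bash
python3 - <<'E'
from h import *
snap("wrist","w4");a=cv2.imread('pics/w4.png');snap("scene","s4");b=cv2.imread('pics/s4.png')[120:320,180:500]
cv2.imwrite('pics/v4.png',cv2.resize(np.hstack([a,cv2.resize(b,(640,400))]),(800,250)))
E
```

```text
(no output)
```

View pics/v4.png

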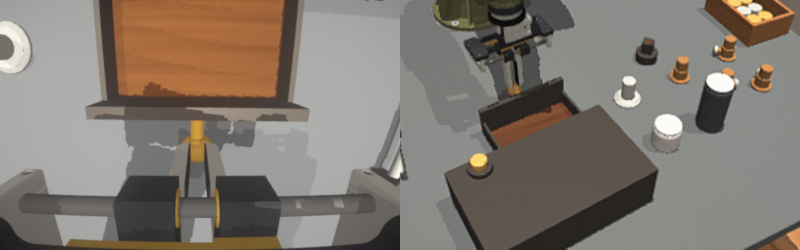

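```bash
python3 - <<'E'
from h import *
p=np.load('chest.npy')
for q,z in(((320,189),.084),((320,171),.084),((87/.625,118/.625),.084),((308/.625,118/.625),.084)):
    w=at("w4",*q,z);d=w[:2]-p[:2];c,s=np.cos(p[2]),np.sin(p[2]);print(w,c*d[0]+s*d[1],-s*d[0]+c*d[1])
E
```

```text
[ 0.4971 -0.0307  0.084 ] -0.1293373473823665 0.05847802276851555
[ 0.5072 -0.0294  0.084 ] -0.11915403904720694 0.05849323299763422
[0.4842 0.0718 0.084 ] -0.12920098164047011 0.16178649969265008
[ 0.5097 -0.1287  0.084 ] -0.1292035135813279 -0.04032856652852326
```

Emit:
apply_moves:
  deltas:
    - [220, -1.0, -0.13, 0.1, 0, 0, 0]
    - [220, -1.0, -0.13, 0, 0, 0, 0]
    - [220, -0.8, -0.1, 0, 0, 0, 0]
    - [220, -0.3, -0.04, 0, 0, 0, 0]

```text
time_s: 6.5
ee_pos: [0.4323, -0.0381, 0.0733]
eef_rot: [3.141, -0.005, 0.127]
force: [4.1, 5.2, 10.7]
grip_width: 0.013
grip_force: 5.8
```

Emit:
apply_moves:
  deltas:
    - [120, 0, 0, 0, 0, 0, 0]
    - [120, 0, 0, 0, 0, 0, 0]
    - [120, 0, 0, 0, 0, 0, 0]
    - [120, 0, 0, 0, 0, 0, 0]
    - [120, 0, 0, 0, 0, 0, 0]
    - [120, 0, 0, 0, 0, 0, 0]
    - [120, 0, 0, 3.5, 0, 0, 0]
    - [0, 0, 0, 4, 0, 0, 0]
    - [0, 0, 0, 4, 0, 0, 0]
    - [0, 0, 0, 3, 0, 0, 0]

```text
time_s: 7.5
ee_pos: [0.4311, -0.0383, 0.2192]
eef_rot: [3.141, -0.002, 0.127]
force: [-0.9, -0.4, -0.5]
grip_width: 0.0703
grip_force: 0.0
```

Emit:
apply_moves:
  deltas:
    - [0, 0.5, 4, 0, 0, 0, 0]
    - [0, 0.5, 4, 0, 0, 0, 0]
    - [0, 0.5, 4, 0, 0, 0, 0]
    - [0, 0.5, 4, 0, 0, 0, 0]
    - [0, 0.5, 4, 0, 0, 0, 0]
    - [0, 0.5, 4, 0, 0, 0, 0]
    - [0, 0.5, 4, 0, 0, 0, 0]
    - [0, 0, 2, 0, 0, 0, 0]
    - [0, 0, 0, 0, 0, 0, 0]

```text
time_s: 8.4
ee_pos: [0.4655, 0.2637, 0.2161]
eef_rot: [3.142, 0.001, 0.13]
force: [-0.4, 0.1, 0.3]
grip_width: 0.0941
grip_force: 0.0
```

```bash
python3 - <<'E'
from h import *
snap("wrist","w5");print(ctrl.get_obs()['ee_pos'])
for X in((.5377,.222,.06),(.425,.3385,.06),(.53,.3775,.06)): print(proj("w5",X))
E
```

```text
[0.46567778 0.26222917 0.21623721]
[365.45791446 118.70837234]
[245.23282976 207.64884625]
[215.25611134 106.76107776]
```

View pics/w5.png

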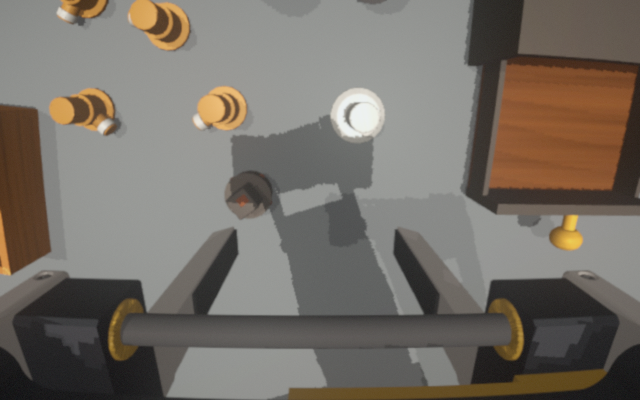

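The flange top is at (365,118), the stop top at (211,107) and the plug head, seen as a diamond, at (244,200). All match the predictions. I'll take the flange first.

Emit:
apply_moves:
  deltas:
    - [0, 3.6, -2, -2, 0, 0, 0]
    - [0, 3.6, -2, -2, 0, 0, 0]
    - [0, 0, 0, -4, 0, 0, 0]
    - [0, 0, 0, -4, 0, 0, 0]
    - [60, 0, 0, -4.2, 0, 0, 0]
    - [200, 0, 0, 0, 0, 0, 0]
    - [200, 0, 0, 0, 0, 0, 0]
    - [200, 0, 0, 0, 0, 0, 0]
    - [200, 0, 0, 0, 0, 0, 0]
    - [200, 0, 0, 0, 0, 0, 0]
  grip_force: 30

```text
time_s: 9.45
ee_pos: [0.5386, 0.2219, 0.0563]
eef_rot: [-3.141, -0.002, 0.127]
force: [0.5, -0.3, 0.2]
grip_width: 0.0495
grip_force: 0.0
```

Emit:
apply_moves:
  deltas:
    - [200, 0, 0, 0, 0, 0, 0]
    - [200, 0, 0, 0, 0, 0, 0]
    - [200, 0, 0, 0, 0, 0, 0]

```text
time_s: 9.75
ee_pos: [0.538, 0.2217, 0.0548]
eef_rot: [-3.142, -0.0, 0.127]
force: [-0.1, -0.1, -0.1]
grip_width: 0.0255
grip_force: 0.0
```

Emit:
apply_moves:
  deltas:
    - [200, 0, 0, 0, 0, 0, 0]
    - [200, 0, 0, 0, 0, 0, 0]

```text
time_s: 9.95
ee_pos: [0.538, 0.2217, 0.0547]
eef_rot: [3.142, 0.0, 0.127]
force: [0.7, 0.6, 0.5]
grip_width: 0.0202
grip_force: 0.0
```

```bash
python3 - <<'E'
from h import *
snap("wrist","w6");a=cv2.imread('pics/w6.png');snap("side","s6");b=cv2.imread('pics/s6.png')[160:320,230:400]
cv2.imwrite('pics/v6.png',cv2.resize(np.hstack([a,cv2.resize(b,(425,400))]),(800,300)))
E
```

```text
(no output)
```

View pics/v6.png

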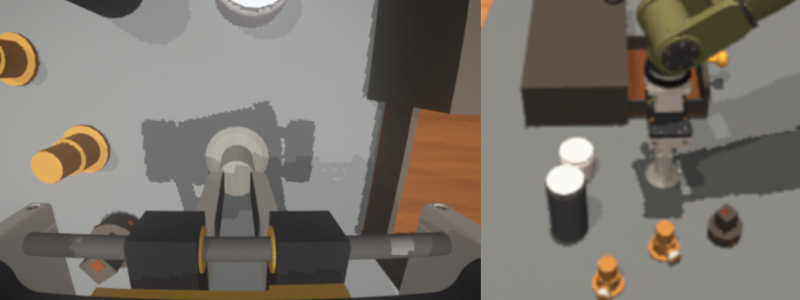

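```bash
python3 - <<'E'
from h import *
s=cv2.imread('pics/v6.png');print(ctrl.get_obs()['ee_pos'])
print("pred disc",proj("w6",(.538,.222,.009)),"top",proj("w6",(.538,.222,.06)),"tips",proj("w6",(.538,.222,.03)))
a=cv2.imread('pics/w6.png')[150:290,240:400];cv2.imwrite('pics/v7.png',cv2.resize(a,None,fx=4,fy=4,interpolation=cv2.INTER_CUBIC))
print([at("w6",315,200,z) for z in(0.,.009)])
E
```

```text
[0.53794678 0.22169694 0.05469927]
pred disc [316.6352781  213.86847588] top [316.94294435 241.07822955] tips [316.74590807 223.64244202]
[array([0.5461, 0.2243, 0.    ]), array([0.5487, 0.2246, 0.009 ])]
```

View pics/v7.png

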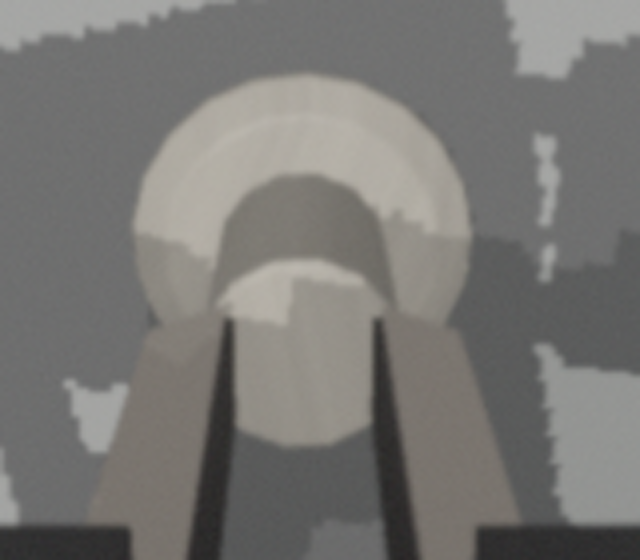

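```bash
python3 - <<'E'
from h import *
print(ctrl.tip_reach, [x for x in dir(ctrl) if x[0]!='_'])
for z in(.03,.045,.055,.06,.065): print(z,[proj("w6",ch((.538,.2217,.127),(.008,y,z))).round(1) for y in(-.0101,.0101)])
E
```

```text
0.025 ['MotionError', 'camera', 'get_obs', 'hand_in', 'tip_reach']
0.03 [array([331.9, 212.8]), array([302.5, 212.8])]
0.045 [array([333. , 220.2]), array([301.6, 220.2])]
0.055 [array([333.8, 225.8]), array([301. , 225.8])]
0.06 [array([334.3, 228.8]), array([300.6, 228.8])]
0.065 [array([334.8, 232. ]), array([300.2, 232. ])]
```

Emit:
apply_moves:
  deltas:
    - [70, 0, 0, 0, 0, 0, 0]
    - [70, 0, 0, 0, 0, 0, 0]
    - [70, 0, 0, 0, 0, 0, 0]
    - [70, 0, 0, 0, 0, 0, 0]
    - [70, 0, 0, 0, 0, 0, 0]
    - [70, 0, 0, 0, 0, 0, 0]
    - [70, 0.3, 0, -0.7, 0, 0, 0]
    - [70, 0, 0, -0.7, 0, 0, 0]

```text
time_s: 10.85
ee_pos: [0.5413, 0.2217, 0.0402]
eef_rot: [-3.142, -0.0, 0.127]
force: [-0.7, 0.1, -0.3]
grip_width: 0.0679
grip_force: 0.0
```

Emit:
apply_moves:
  deltas:
    - [220, 0, 0, 0, 0, 0, 0]
    - [220, 0, 0, 0, 0, 0, 0]
    - [220, 0, 0, 0, 0, 0, 0]
    - [220, 0, 0, 0, 0, 0, 0]
    - [220, 0, 0, 0, 0, 0, 0]
    - [220, 0, 0, 0, 0, 0, 0]

```text
time_s: 11.45
ee_pos: [0.5411, 0.2218, 0.041]
eef_rot: [-3.141, -0.0, 0.127]
force: [-0.5, 1.9, 0.9]
grip_width: 0.0312
grip_force: 30.0
```

Emit:
apply_moves:
  deltas:
    - [220, 0, 0, 2, 0, 0, 0]
    - [220, 0, 0, 4, 0, 0, 0]
    - [220, 0, -2, 2, 0, 0, 0]
    - [220, 0, -4, 0, 0, 0, 0]
    - [220, -0.1, -4, 0, 0, 0, 0]
    - [220, -0.1, -4, 0, 0, 0, 0]
    - [220, 0, -3.1, 0, 0, 0, 0]
    - [220, 0, -2, 0, 0, 0, 0]
    - [220, 0, 0, -3, 0, 0, 0]

```text
time_s: 12.35
ee_pos: [0.5408, 0.0283, 0.0934]
eef_rot: [3.14, -0.006, 0.124]
force: [0.7, 1.0, -2.9]
grip_width: 0.0312
grip_force: 30.0
```

```bash
python3 - <<'E'
from h import *
snap("wrist","w8");print(ctrl.get_obs()['ee_pos'])
p=np.load('chest.npy')
print([proj("w8",ch(p,(-.069+x,.059+y,.016))).round() for x,y in((-.078,-.096),(-.078,.096),(.07,.096),(.07,-.096))])
E
```

```text
[0.53746285 0.02940491 0.08649157]
[array([477., 273.]), array([269., 274.]), array([262., 106.]), array([500., 108.])]
```

View pics/w8.png

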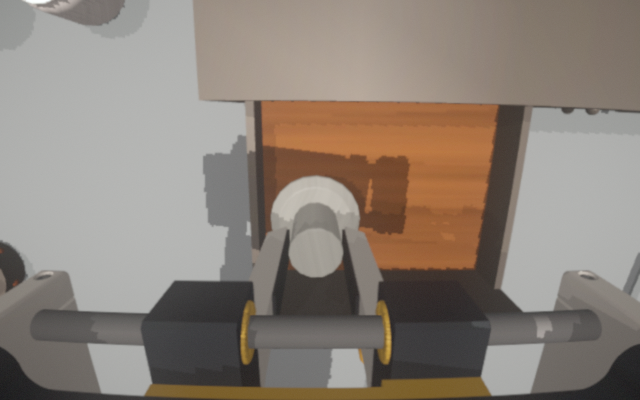

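Emit:
apply_moves:
  deltas:
    - [220, 0, 0, -1.4, 0, 0, 0]
    - [220, 0, 0, -1.3, 0, 0, 0]
    - [220, 0, 0, 0, 0, 0, 0]
    - [130, 0, 0, 0, 0, 0, 0]
    - [130, 0, 0, 0, 0, 0, 0]
    - [130, 0, 0, 0, 0, 0, 0]
    - [130, 0, 0, 0, 0, 0, 0]

```text
time_s: 13.1
ee_pos: [0.5393, 0.0307, 0.0644]
eef_rot: [3.141, -0.001, 0.127]
force: [0.4, 0.0, -0.4]
grip_width: 0.046
grip_force: 0.0
```

Emit:
apply_moves:
  deltas:
    - [130, 0, 0, 4, 0, 0, 0]
    - [80, 0, 0, 4.5, 0, 0, 0]
    - [0, -0.5, 3, 3, 0, 0, 0]
    - [0, -0.5, 4.5, 0, 0, 0, 0]
    - [0, -0.5, 4.5, 0, 0, 0, 0]
    - [0, -0.5, 4.5, 0, 0, 0, 0]
    - [0, -0.5, 4.5, 0, 0, 0, 0]
    - [0, -0.5, 4.5, 0, 0, 0, 0]
    - [0, -0.5, 4.5, 0, 0, 0, 0]
    - [0, -0.5, 2, 0, 0, 0, 0]

```text
time_s: 14.1
ee_pos: [0.498, 0.3539, 0.1788]
eef_rot: [-3.141, -0.0, 0.129]
force: [0.3, -0.3, -0.8]
grip_width: 0.094
grip_force: 0.0
```

```bash
python3 - <<'E'
from h import *
c=snap("wrist","w9");print(ctrl.get_obs()['ee_pos'])
p1=proj("w9",(.425,.3385,.06));p2=proj("w9",(.53,.3775,.06));print(p1,p2)
im=cv2.imread('pics/w9.png')
def crop(p,f=4):
    x,y=map(int,p);x0,y0=max(0,x-48),max(0,y-48);print(x0,y0);return cv2.resize(im[y0:y0+96,x0:x0+96],(384,384),interpolation=cv2.INTER_CUBIC)
cv2.imwrite('pics/v9.png',np.hstack([crop(p1),crop(p2)]))
E
```

```text
[0.49735796 0.35521204 0.17866509]
[322.30234655 259.04408657] [296.43523945 154.24495792]
274 211
248 106
```

View pics/v9.png

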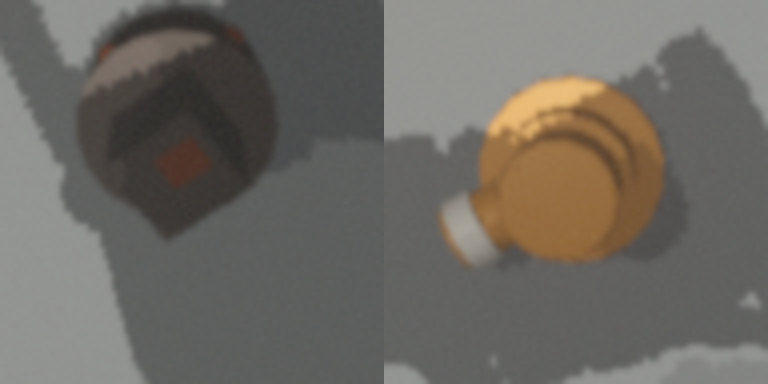

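The stop's bonnet top is at (291.5,155.5). The plug's head top is at (320,251), with its sides turned about 37° in the picture.

```bash
python3 - <<'E'
from h import *
c=at("w9",291.5,155.5,.06),at("w9",274+177/4,211+172/4,.06);print(c,ctrl.get_obs()['ee_pos'])
q=[(107,160),(168,240),(248,178)];w=[at("w9",274+a/4,211+b/4,.06) for a,b in q];print(w,(w[0]+w[2])/2,np.degrees([np.arctan2(*(w[1]-w[0])[[1,0]]),np.arctan2(*(w[2]-w[1])[[1,0]])]),np.linalg.norm(w[1]-w[0]),np.linalg.norm(w[2]-w[1]))
E
```

```text
(array([0.5282, 0.382 , 0.06  ]), array([0.4302, 0.3434, 0.06  ])) [0.49735796 0.35521204 0.17866509]
[array([0.4312, 0.3618, 0.06  ]), array([0.4104, 0.3432, 0.06  ]), array([0.4308, 0.325 , 0.06  ])] [0.431  0.3434 0.06  ] [-138.19593801  -41.73796652] 0.02790340481016612 0.027338617375427032
```

Emit:
apply_moves:
  deltas:
    - [0, 1.5, 1.3, 0, 0, 0, 0]
    - [0, 1.6, 1.4, -3, 0, 0, 0]
    - [0, 0, 0, -4, 0, 0, 0]
    - [60, 0, 0, -4, 0, 0, 0]
    - [90, 0, 0, -3, 0, 0, 0]
    - [90, 0, 0, -0.9, 0, 0, 0]
    - [220, 0, 0, 0, 0, 0, 0]
    - [220, 0, 0, 0, 0, 0, 0]
    - [220, 0, 0, 0, 0, 0, 0]
    - [220, 0, 0, 0, 0, 0, 0]

```text
time_s: 15.15
ee_pos: [0.5305, 0.378, 0.0313]
eef_rot: [-3.141, -0.002, 0.127]
force: [-0.0, 0.6, 0.1]
grip_width: 0.0416
grip_force: 0.0
```

Emit:
apply_moves:
  deltas:
    - [220, 0, 0, 0, 0, 0, 0]
    - [220, 0, 0, 0, 0, 0, 0]
    - [220, 0, 0, 0, 0, 0, 0]

```text
time_s: 15.45
ee_pos: [0.5305, 0.3788, 0.0311]
eef_rot: [-3.14, -0.002, 0.127]
force: [0.2, 4.4, 7.1]
grip_width: 0.0294
grip_force: 30.0
```

Emit:
apply_moves:
  deltas:
    - [220, 0, 0, 3, 0, 0, 0]
    - [220, 0, 0, 4.5, 0, 0, 0]
    - [220, 0.5, -3, 3.5, 0, 0, 0]
    - [220, 0.7, -4.8, 0, 0, 0, 0]
    - [220, 0.7, -4.8, 0, 0, 0, 0]
    - [220, 0.7, -4.8, 0, 0, 0, 0]
    - [220, 0.7, -4.8, 0, 0, 0, 0]
    - [220, 0.7, -4.8, 0, 0, 0, 0]
    - [220, 0.7, -4.8, 0, 0, 0, 0]
    - [220, 0.65, -4.8, 0, 0, 0, 0]

```text
time_s: 16.45
ee_pos: [0.583, 0.0096, 0.1394]
eef_rot: [3.141, 0.001, 0.127]
force: [1.1, 1.0, -4.6]
grip_width: 0.0294
grip_force: 29.9
```

Emit:
apply_moves:
  deltas:
    - [220, 0, -3.5, 0, 0, 0, 0]
    - [220, 0, -1.5, 0, 0, 0, 0]
    - [220, 0, 0, 0, 0, 0, 0]

```text
time_s: 16.75
ee_pos: [0.5831, -0.0399, 0.1393]
eef_rot: [3.142, 0.001, 0.124]
force: [0.0, 0.3, -4.0]
grip_width: 0.0293
grip_force: 29.9
```

Emit:
apply_moves:
  deltas:
    - [220, 0, 0.1, -3, 0, 0, 0]
    - [220, 0, 0, -3, 0, 0, 0]
    - [220, 0, 0, -2, 0, 0, 0]
    - [220, 0, 0, -0.9, 0, 0, 0]
    - [220, 0, 0, 0, 0, 0, 0]
    - [130, 0, 0, 0, 0, 0, 0]
    - [130, 0, 0, 0, 0, 0, 0]
    - [130, 0, 0, 0, 0, 0, 0]
    - [130, 0, 0, 0, 0, 0, 0]

```text
time_s: 17.65
ee_pos: [0.5839, -0.0374, 0.0516]
eef_rot: [3.141, -0.001, 0.127]
force: [-0.5, -0.5, 0.4]
grip_width: 0.0458
grip_force: 0.0
```

Emit:
apply_moves:
  deltas:
    - [130, 0, 0, 4, 0, 0, 0]
    - [80, 0, 0, 4.5, 0, 0, 0.06]
    - [0, -1.7, 3, 3, 0, 0, 0.1]
    - [0, -1.9, 4.7, 0, 0, 0, 0.1]
    - [0, -1.9, 4.7, 0, 0, 0, 0.1]
    - [0, -1.9, 4.7, 0, 0, 0, 0.1]
    - [0, -1.9, 4.7, 0, 0, 0, 0.1]
    - [0, -1.9, 4.7, 0, 0, 0, 0.1]
    - [0, -1.9, 4.7, 0, 0, 0, 0]
    - [0, -2.0, 4.7, 0, 0, 0, 0]

```text
time_s: 18.65
ee_pos: [0.4335, 0.3186, 0.1663]
eef_rot: [3.141, -0.001, 0.787]
force: [0.5, 0.2, 0.7]
grip_width: 0.094
grip_force: 0.0
```

Emit:
apply_moves:
  deltas:
    - [0, 0, 2, 0, 0, 0, 0]
    - [0, 0, 0, 0, 0, 0, 0]

```text
time_s: 18.85
ee_pos: [0.4337, 0.339, 0.166]
eef_rot: [-3.142, -0.001, 0.79]
force: [-0.2, -0.6, 0.6]
grip_width: 0.0939
grip_force: 0.0
```

```bash
python3 - <<'E'
from h import *
c=snap("wrist","w10");o=ctrl.get_obs();print(o['ee_pos'],o['eef_rot'])
im=cv2.imread('pics/w10.png');hsv=cv2.cvtColor(im,cv2.COLOR_BGR2HSV)
print(proj("w10",(.431,.3434,.06)),proj("w10",(.431,.3434,.026)))
# rust mark on top: reddish
m=((hsv[:,:,0]<12)&(hsv[:,:,1]>90)&(hsv[:,:,2]<150)).astype(np.uint8)
n,l,s,ce=cv2.connectedComponentsWithStats(m)
for i in range(1,n):
    if s[i,4]>15: print(ce[i].round(1),s[i,4],at("w10",*ce[i],.06))
snap("side","s10")
E
```

```text
[0.43416313 0.33751242 0.16581952] [ 3.14148183e+00 -1.36510247e-04  7.88690314e-01]
[310.59177615 192.64358329] [311.06345042 184.13639635]
[312.9 191.5] 128 [0.4333 0.3427 0.06  ]
[620.  260.5] 354 [0.6135 0.0569 0.06  ]
[588.9 259.7] 30 [0.5877 0.0854 0.06  ]
[579.  269.2] 18 [0.5737 0.0839 0.06  ]
[608.  280.4] 69 [0.5912 0.0456 0.06  ]
[634.5 296. ] 22 [0.6053 0.0011 0.06  ]
```

Emit:
apply_moves:
  deltas:
    - [0, -0.3, 0.55, -3, 0, 0, 0]
    - [0, 0, 0, -4, 0, 0, 0]
    - [60, 0, 0, -3.5, 0, 0, 0]
    - [90, 0, 0, -2.6, 0, 0, 0]
    - [90, 0, 0, -0.9, 0, 0, 0]
    - [230, 0, 0, 0, 0, 0, 0]
    - [230, 0, 0, 0, 0, 0, 0]
    - [230, 0, 0, 0, 0, 0, 0]
    - [230, 0, 0, 0, 0, 0, 0]
    - [230, 0, 0, 0, 0, 0, 0]

```text
time_s: 19.95
ee_pos: [0.4317, 0.3425, 0.0264]
eef_rot: [3.141, -0.001, 0.787]
force: [-0.7, 0.4, -0.4]
grip_width: 0.0334
grip_force: 0.6
```

Emit:
apply_moves:
  deltas:
    - [230, 0, 0, 0, 0, 0, 0]
    - [230, 0, 0, 0, 0, 0, 0]
    - [230, 0, 0, 0, 0, 0, 0]

```text
time_s: 20.25
ee_pos: [0.4314, 0.3427, 0.0263]
eef_rot: [-3.141, -0.001, 0.787]
force: [-3.4, 2.2, 6.3]
grip_width: 0.0278
grip_force: 30.0
```

Emit:
apply_moves:
  deltas:
    - [230, 0, 0, 3, 0, 0, 0]
    - [230, 0, 0, 4.5, 0, 0, 0]
    - [230, 0.7, -3, 3.5, 0, 0, 0]
    - [230, 1.1, -4.8, 0, 0, 0, 0]
    - [230, 1.1, -4.8, 0, 0, 0, 0]
    - [230, 1.1, -4.8, 0, 0, 0, 0]
    - [230, 1.1, -4.8, 0, 0, 0, 0]
    - [230, 1.1, -4.8, 0, 0, 0, 0]
    - [230, 1.1, -4.8, 0, 0, 0, 0]
    - [230, 1.1, -4.8, 0, 0, 0, 0]

```text
time_s: 21.25
ee_pos: [0.5152, -0.0258, 0.1354]
eef_rot: [-3.141, 0.001, 0.787]
force: [0.3, 0.5, -4.1]
grip_width: 0.028
grip_force: 30.0
```

Emit:
apply_moves:
  deltas:
    - [230, 0.6, -4.2, 0, 0, 0, 0]
    - [230, 0.5, -2, 0, 0, 0, 0]
    - [230, 0, 0, 0, 0, 0, 0]

```text
time_s: 21.55
ee_pos: [0.5263, -0.0882, 0.1351]
eef_rot: [-3.141, 0.001, 0.784]
force: [0.6, -0.4, -3.7]
grip_width: 0.0279
grip_force: 30.0
```

Emit:
apply_moves:
  deltas:
    - [230, 0, 0.1, -3, 0, 0, 0]
    - [230, 0, 0, -3, 0, 0, 0]
    - [230, 0, 0, -2, 0, 0, 0]
    - [230, 0, 0, -1.1, 0, 0, 0]
    - [230, 0, 0, 0, 0, 0, 0]
    - [150, 0, 0, 0, 0, 0, 0]
    - [150, 0, 0, 0, 0, 0, 0]
    - [150, 0, 0, 0, 0, 0, 0]
    - [150, 0, 0, 0, 0, 0, 0]

```text
time_s: 22.45
ee_pos: [0.5268, -0.0847, 0.0454]
eef_rot: [3.141, -0.001, 0.787]
force: [-0.1, -0.8, 0.8]
grip_width: 0.039
grip_force: 0.0
```

Emit:
apply_moves:
  deltas:
    - [150, 0, 0, 3, 0, 0, 0]
    - [150, 0, 0, 4.5, 0, 0, 0]
    - [150, -2, 0, 4.5, 0, 0, 0]
    - [150, -4, 0, 0, 0, 0, -0.1]
    - [150, -4, 0.5, 0, 0, 0, -0.1]
    - [150, -2, 2, 0, 0, 0, -0.1]
    - [150, 0, 2, 0, 0, 0, -0.1]
    - [150, 0, 0, 0, 0, 0, -0.1]
    - [150, 0, 0, 0, 0, 0, -0.1]
    - [150, 0, 0, 0, 0, 0, -0.06]

```text
time_s: 23.45
ee_pos: [0.4065, -0.0396, 0.1652]
eef_rot: [3.141, -0.001, 0.123]
force: [-0.5, -0.6, -0.0]
grip_width: 0.0389
grip_force: 0.0
```

```bash
python3 - <<'E'
from h import *
snap("wrist","w11");snap("scene","s11");o=ctrl.get_obs();print(o['ee_pos'],o['eef_rot'])
p=np.load('chest.npy');a=cv2.imread('pics/w11.png');b=cv2.imread('pics/s11.png')[100:340,130:514]
for n,X in(("fl",ch(p,(-.079,.114,.076))),("stop",(.584,-.037,.076)),("plug",(.5266,-.085,.076)),("knob",ch(p,(-.195,.059,.066)))):print(n,proj("w11",X),proj("s11",X))
cv2.imwrite('pics/v11.png',cv2.resize(np.hstack([a,cv2.resize(b,(640,400))]),(800,250)))
E
```

```text
[ 0.40652307 -0.03964758  0.16503344] [ 3.14140800e+00 -5.50588183e-04  1.25932020e-01]
fl [249.10410381  25.65321223] [303.78998916 200.20795913]
stop [342.19137891 -23.6292628 ] [286.72793604 218.58633698]
plug [391.30914217  62.46602078] [262.15531184 209.72006411]
knob [319.01711159 167.96537213] [267.02341558 185.76392676]
```

View pics/v11.png

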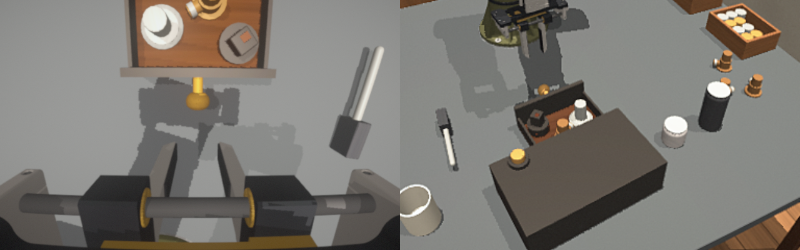

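The picture shows all three fittings upright in the drawer: flange (160,25), stop (210,5) and plug (240,42). The bolt handle is at (350,135) with its tip up at (378,48). Now I'll push the drawer shut.

Emit:
apply_moves:
  deltas:
    - [255, -2, -0.4, 0, 0, 0, 0]
    - [255, 0, 0, -4, 0, 0, 0]
    - [255, 0, 0, -4, 0, 0, 0]
    - [255, 0, 0, -4, 0, 0, 0]
    - [255, 0, 0, 0, 0, 0, 0]
    - [255, 0, 0, 0, 0, 0, 0]
    - [255, 1, 0.13, 0, 0, 0, 0]
    - [255, 1, 0.13, 0, 0, 0, 0]
    - [255, 1, 0.13, 0, 0, 0, 0]

```text
time_s: 24.45
ee_pos: [0.4176, -0.0398, 0.0459]
eef_rot: [3.141, -0.0, 0.127]
force: [-2.7, -0.7, 1.9]
grip_width: 0.0004
grip_force: 1.5
```

Emit:
apply_moves:
  deltas:
    - [255, 1.2, 0.15, 0, 0, 0, 0]
    - [255, 1.5, 0.19, 0, 0, 0, 0]
    - [255, 1.5, 0.19, 0, 0, 0, 0]
    - [255, 1.5, 0.19, 0, 0, 0, 0]
    - [255, 1.5, 0.19, 0, 0, 0, 0]
    - [255, 1.5, 0.19, 0, 0, 0, 0]
    - [255, 1.5, 0.19, 0, 0, 0, 0]
    - [255, 1.2, 0.15, 0, 0, 0, 0]
    - [255, 1, 0.13, 0, 0, 0, 0]
    - [255, 0.8, 0.1, 0, 0, 0, 0]

```text
time_s: 25.45
ee_pos: [0.5492, -0.0233, 0.045]
eef_rot: [3.141, 0.001, 0.127]
force: [-5.2, -4.7, 1.7]
grip_width: 0.0006
grip_force: 3.1
```

Emit:
apply_moves:
  deltas:
    - [255, 0.7, 0.09, 0, 0, 0, 0]
    - [255, 0.6, 0.08, 0, 0, 0, 0]
    - [255, 0.4, 0.05, 0, 0, 0, 0]
    - [255, 0.2, 0.03, 0, 0, 0, 0]
    - [255, 0, 0, 0, 0, 0, 0]

```text
time_s: 25.95
ee_pos: [0.5681, -0.0206, 0.045]
eef_rot: [3.141, -0.0, 0.127]
force: [-0.8, -1.5, 0.4]
grip_width: 0.0003
grip_force: 0.7
```

Emit:
apply_moves:
  deltas:
    - [255, 0.2, 0.03, 0, 0, 0, 0]
    - [255, 0.1, 0.01, 0, 0, 0, 0]

```text
time_s: 26.15
ee_pos: [0.5705, -0.0203, 0.0449]
eef_rot: [3.141, 0.001, 0.127]
force: [-4.1, -2.9, 2.0]
grip_width: 0.0007
grip_force: 2.7
```

Emit:
apply_moves:
  deltas:
    - [255, 0.2, 0.03, 0, 0, 0, 0]
    - [255, 0.1, 0.01, 0, 0, 0, 0]
    - [255, 0.1, 0.01, 0, 0, 0, 0]

```text
time_s: 26.45
ee_pos: [0.5724, -0.02, 0.0449]
eef_rot: [-3.141, 0.006, 0.127]
force: [-26.4, -6.0, 17.5]
grip_width: 0.0009
grip_force: 13.7
```

Emit:
apply_moves:
  deltas:
    - [255, 0.2, 0.03, 0, 0, 0, 0]
    - [255, 0.1, 0.01, 0, 0, 0, 0]
    - [255, 0.0, 0.0, 0, 0, 0, 0]

```text
time_s: 26.75
ee_pos: [0.5725, -0.02, 0.0449]
eef_rot: [-3.141, 0.013, 0.127]
force: [-46.3, -8.5, 30.5]
grip_width: 0.0004
grip_force: 23.6
```

Emit:
apply_moves:
  deltas:
    - [255, -0.7, -0.09, 0, 0, 0, 0]
    - [200, -3, -0.4, 0, 0, 0, 0]
    - [0, -3, -0.4, 3, 0, 0, 0]
    - [0, -2, -2, 4.5, 0, 0, 0]
    - [0, -2, -4, 4.5, 0, 0, 0]
    - [0, -2, -4.5, 0, 0, 0, 0]
    - [0, -2, -4.5, 0, 0, 0, 0]
    - [0, -2, -4.5, 0, 0, 0, 0]
    - [0, 0, -4.5, 0, 0, 0, 0]
    - [0, 0, 0, 0, 0, 0, 0]

```text
time_s: 27.75
ee_pos: [0.4157, -0.2625, 0.1531]
eef_rot: [3.14, -0.001, 0.123]
force: [0.3, 1.5, -0.3]
grip_width: 0.069
grip_force: 0.0
```

```bash
python3 - <<'E'
from h import *
c=snap("wrist","w12");o=ctrl.get_obs();print(o['ee_pos'],o['eef_rot'])
t=[at("w11",605,77,.026),at("w11",573,186,.026)];print(t)
im=cv2.imread('pics/w12.png');hsv=cv2.cvtColor(im,cv2.COLOR_BGR2HSV)
a,b=proj("w12",t[0]),proj("w12",t[1]);print(a,b)
g=hsv[:,:,2].astype(int);s=hsv[:,:,1]
x0,x1=int(min(a[0],b[0]))-40,int(max(a[0],b[0]))+40
y0,y1=max(0,int(a[1])-20),int(b[1])+70
print(x0,y0);print(np.array2string(g[y0:y1:7,x0:x1:5],max_line_width=250,threshold=10000))
E
```

```text
[ 0.4159199  -0.26033006  0.15283715] [ 3.14116096e+00 -8.79271918e-04  1.23686933e-01]
[array([ 0.5547, -0.3155,  0.026 ]), array([ 0.44  , -0.3159,  0.026 ])]
[393.33149668  47.39265566] [373.1438901  170.53146288]
333 27
[[149 150 149 149 150 149 150 150 150 150 150 150 151 150 148 149 150 150 148 148]
 [151 149 149 150 150 151 149 150 150 150 151 150 149 151 150 150 150 151 149 150]
 [150 151 151 151 151 151 150 151 151 152 150 150 150 151 152 150 151 151 151 151]
 [151 152 152 151 151 151 151 152 152 152 139 143 213 224 164 150 151 151 151 152]
 [152 152 151 153 152 151 152 151 152 152 106 159 227 224 160 152 151 152 151 150]
 [151 152 152 152 151 153 153 152 152 152 105 190 234 216 144 152 153 152 153 151]
 [153 152 152 152 153 153 152 153 153 145 108 206 236 203 152 153 153 153 153 152]
 [154 152 153 152 153 153 153 154 153 119 127 221 231 174 153 153 153 153 154 152]
 [153 152 153 154 153 153 154 154 153 107 171 232 222 143 154 153 154 154 153 153]
 [153 154 153 152 153 153 154 154 130 109 195 238 215 145 155 155 154 154 154 154]
 [152 154 153 152 154 154 154 153 114 115 213 
[... 997 characters left out ...]
45 154 153 154 154 154 153 154 154]
 [100 100  99 102  62  60  85  83  82  85  84 137 152 153 152 153 153 152 153 153]
 [ 99  98 102 100  60  73  85  84  81  83  81 150 152 153 152 153 152 153 154 152]
 [ 91  83  83  78  56  78  85  82  83  84 100 152 142 143 140 138 138 139 139 140]
 [ 84 138 137  65  54  76  71  73  76  73 133 138 138 138 138 138 139 137 138 139]
 [138 136 133  56  60  70  73  69  69  70 136 137 138 138 138 138 138 138 137 137]
 [138 137 115  55  99 116 113 114 114 109 136 137 137 138 137 138 137 138 137 137]
 [138 136 137  56 116 113 112 112  98 113 120 124 134 137 138 137 137 137 138 137]
 [137 137 137  86 116 110 112 111  86  47 117 112 113 114 137 137 138 138 137 137]]
```

```bash
python3 - <<'E'
from h import *
im=cv2.imread('pics/w12.png');g=cv2.cvtColor(im,cv2.COLOR_BGR2HSV)[:,:,2].astype(int)
P=[]
for v in range(52,172,4):
    r=g[v,350:425]
    bg=158; 
    # rod edges: bright >bg+6 or, in shadow rows, >125
    th=172 if v<140 else 130
    k=np.where(r>th)[0] if v<140 else None
    if k is not None and len(k): P.append((350+(k[0]+k[-1])/2,v))
P=np.array(P);f=np.polyfit(P[:,1],P[:,0],1);print(f,np.abs(np.polyval(f,P[:,1])-P[:,0]).max())
col=lambda v:np.polyval(f,v)
print(g[36:56,int(round(col(46)))], g[172:190,int(round(col(180)))])
for v in(42,44,46):print(at("w12",col(v),v,.026))
w=[at("w12",col(v),v,.028) for v in(60,135)];d=w[0]-w[1];print("yaw",np.arctan2(d[1],d[0]))
for v in (174,176,178):print(at("w12",col(v),v,.033))
print([at("w12",u,188,.048) for u in(361,387)])
E
```

```text
[-1.99604743e-01  4.06399209e+02] 0.35177865612644155
[150 151 150 151 151 150 152 164 187 204 215 221 226 230 232 232 232 231
 230 230] [167 167 167 166 163 142 103  73  67  74  83  85  82  83  83  83  82  80]
[ 0.5598 -0.3189  0.026 ]
[ 0.5581 -0.3189  0.026 ]
[ 0.5564 -0.3188  0.026 ]
yaw -0.03205898315148308
[ 0.4377 -0.3136  0.033 ]
[ 0.4357 -0.3136  0.033 ]
[ 0.4336 -0.3135  0.033 ]
[array([ 0.4261, -0.3029,  0.048 ]), array([ 0.4291, -0.3271,  0.048 ])]
```

Emit:
apply_moves:
  deltas:
    - [0, -0.4, -2.6, 0, 0, 0, -0.08]
    - [0, -0.5, -2.6, -2, 0, 0, -0.084]
    - [0, 0, 0, -4, 0, 0, 0]
    - [40, 0, 0, -3, 0, 0, 0]
    - [80, 0, 0, -2.5, 0, 0, 0]
    - [100, 0, 0, -1.3, 0, 0, 0]
    - [100, 0, 0, 0, 0, 0, 0]
  grip_force: 50

```text
time_s: 28.5
ee_pos: [0.4069, -0.3094, 0.0236]
eef_rot: [-3.14, 0.002, -0.036]
force: [-0.2, 0.5, 0.0]
grip_width: 0.0658
grip_force: 0.0
```

Emit:
apply_moves:
  deltas:
    - [100, 0, -0.3, -0.6, 0, 0, 0]
    - [100, 0, 0, -0.4, 0, 0, 0]
    - [100, 0, 0, 0, 0, 0, 0]

```text
time_s: 28.8
ee_pos: [0.4071, -0.3136, 0.0148]
eef_rot: [3.141, -0.0, -0.037]
force: [0.5, 0.8, 0.7]
grip_width: 0.0573
grip_force: 0.0
```

Emit:
apply_moves:
  deltas:
    - [240, 0, 0, 0, 0, 0, 0]
    - [240, 0, 0, 0, 0, 0, 0]
    - [240, 0, 0, 0, 0, 0, 0]
    - [240, 0, 0, 0, 0, 0, 0]
    - [240, 0, 0, 0, 0, 0, 0]
    - [240, 0, 0, 0, 0, 0, 0]
    - [240, 0, 0, 0, 0, 0, 0]

```text
time_s: 29.5
ee_pos: [0.407, -0.3138, 0.0148]
eef_rot: [3.141, -0.0, -0.037]
force: [-0.4, -3.1, 3.3]
grip_width: 0.0257
grip_force: 50.0
```

Emit:
apply_moves:
  deltas:
    - [240, 0, 0, 0.3, 0, 0, 0]
    - [240, 0.6, 1.0, 0.2, 0, 0, 0.0235]
    - [240, 0.9, 1.3, 0, 0, 0, 0.035]
    - [240, 1.2, 1.3, 0, 0, 0, 0.035]
    - [240, 1.2, 1.3, 0, 0, 0, 0.035]
    - [240, 1.2, 1.3, 0, 0, 0, 0.035]
    - [240, 1.2, 1.3, 0, 0, 0, 0]
    - [240, 0, 0, -0.3, 0, 0, 0]
    - [240, 0, 0, 0, 0, 0, 0]

```text
time_s: 30.4
ee_pos: [0.4695, -0.2377, 0.0159]
eef_rot: [-3.141, 0.001, 0.128]
force: [-0.5, 0.6, -4.2]
grip_width: 0.0258
grip_force: 50.0
```

```bash
python3 - <<'E'
from h import *
snap("wrist","w13");o=ctrl.get_obs();print(o['ee_pos'],o['eef_rot'],o['grip_width'])
im=cv2.imread('pics/w13.png');g=cv2.cvtColor(im,cv2.COLOR_BGR2HSV)[:,:,2].astype(int)
a=proj("w13",o['ee_pos']+[.1508,.0197,.012]);print(a)
x0,y0=int(a[0])-45,max(0,int(a[1])-30);print(x0,y0);print(np.array2string(g[y0:y0+150:8,x0:x0+90:4],max_line_width=250,threshold=10000))
E
```

```text
[ 0.46935149 -0.23820109  0.0160851 ] [-3.14081890e+00  1.01501785e-03  1.26971035e-01] 0.025955788539627496
[318.28636302 -48.90397184]
273 0
[[154 154 156 155 155 156 155 157 209 229 237 231 219 199 144 143 141 154 155 154 154 155 154]
 [155 154 157 155 156 157 157 154 209 230 238 233 221 200 144 142 144 143 156 156 156 155 156]
 [156 157 156 157 157 157 157 158 209 231 235 234 222 201 143 144 145 146 157 156 156 156 157]
 [155 157 158 158 157 158 158 162 209 231 239 234 222 201 142 145 144 153 158 157 157 157 158]
 [158 157 158 159 158 158 159 154 209 232 240 236 223 201 141 146 146 158 159 157 157 157 157]
 [158 159 158 158 159 159 159 150 210 232 240 236 224 201 146 145 145 148 159 159 159 158 158]
 [159 159 160 159 160 160 160 153 209 232 241 237 223 201 144 147 145 153 160 159 159 158 157]
 [159 159 159 159 159 161 161 141 209 233 242 238 224 202 144 146 147 159 160 160 160 159 159]
 [160 160 160 160 161 160 161 134 210 233 242 238 224 203 143 148 147 160 160 161 159 158 159]
 [160 160 160 161 161 161 160 158 208 233 242 240 225 202 148 146 148 154 161 160 160 161 160]
 [159 161 161 160 162 161 162 141 209 233 242 240 225 202 150 148 147 159 161 161 161 160 160]
 [160 160 161 161 161 162 162 131 209 232 242 240 226 202 151 150 148 162 162 161 161 160 160]
 [160 161 161 161 161 161 162 164 208 233 243 241 225 202 150 148 149 155 160 161 161 161 160]
 [159 161 161 160 161 161 161 159 208 232 243 241 225 202 150 149 150 161 162 162 161 161 161]
 [161 160 161 161 161 162 162 138 207 232 229 241 225 202 147 148 148 162 161 162 162 162 161]
 [160 160 162 161 161 162 162 156 205 232 243 241 226 202 148 147 149 154 162 162 161 161 161]
 [112 111 160 161 161 161 162 155 205 232 243 241 226 201 148 148 150 159 162 161 161 160 161]
 [111 155 140 156 160 162 160 130 204 233 243 242 226 200 147 147 148 162 162 162 161 162 161]
 [109 111 111 112 119 145 162 158 204 232 243 242 226 200 147 148 148 157 162 160 160 161 161]]
```

Emit:
apply_moves:
  deltas:
    - [240, 1, 0.13, 0, 0, 0, 0]
    - [240, 1.5, 0.19, 0, 0, 0, 0]
    - [240, 1.5, 0.19, 0, 0, 0, 0]
    - [240, 1.3, 0.17, 0, 0, 0, 0]
    - [240, 0.6, 0.08, 0, 0, 0, 0]
    - [240, 0, 0, 0, 0, 0, 0]

```text
time_s: 31.05
ee_pos: [0.5293, -0.231, 0.0164]
eef_rot: [-3.142, 0.0, 0.126]
force: [-0.3, 0.2, -4.1]
grip_width: 0.0256
grip_force: 50.0
```

Emit:
apply_moves:
  deltas:
    - [240, 0.25, 0.03, 0, 0, 0, 0]
    - [240, 0.25, 0.03, 0, 0, 0, 0]
    - [240, 0.0, 0, 0, 0, 0, 0]

```text
time_s: 31.35
ee_pos: [0.5339, -0.2304, 0.0166]
eef_rot: [3.141, -0.0, 0.126]
force: [-0.6, -1.1, -3.5]
grip_width: 0.0252
grip_force: 50.0
```

Emit:
apply_moves:
  deltas:
    - [240, 0.2, 0.025, 0, 0, 0, 0]
    - [240, 0.1, 0.01, 0, 0, 0, 0]
    - [240, 0.0, 0, 0, 0, 0, 0]

```text
time_s: 31.65
ee_pos: [0.5362, -0.23, 0.0163]
eef_rot: [-3.141, 0.002, 0.126]
force: [-6.2, -1.2, -1.3]
grip_width: 0.0257
grip_force: 50.0
```

Emit:
apply_moves:
  deltas:
    - [240, -0.05, 0.4, 0, 0, 0, 0]
    - [240, -0.05, 0.4, 0, 0, 0, 0]

```text
time_s: 31.85
ee_pos: [0.5353, -0.2221, 0.0164]
eef_rot: [-3.141, 0.001, 0.126]
force: [-4.9, -2.2, -2.2]
grip_width: 0.0259
grip_force: 50.0
```

Emit:
apply_moves:
  deltas:
    - [240, -0.05, 0.4, 0, 0, 0, 0]
    - [240, -0.05, 0.4, 0, 0, 0, 0]

```text
time_s: 32.05
ee_pos: [0.5344, -0.2142, 0.0164]
eef_rot: [3.141, 0.001, 0.125]
force: [-3.3, -4.3, -2.8]
grip_width: 0.0257
grip_force: 50.1
```

Emit:
apply_moves:
  deltas:
    - [240, -0.05, 0.4, 0, 0, 0, 0]
    - [240, -0.05, 0.4, 0, 0, 0, 0]

```text
time_s: 32.25
ee_pos: [0.5334, -0.2062, 0.0164]
eef_rot: [3.141, 0.001, 0.125]
force: [-4.3, -4.2, -2.7]
grip_width: 0.0254
grip_force: 50.1
```

Emit:
apply_moves:
  deltas:
    - [240, 0.0, 0.4, 0, 0, 0, 0]
    - [240, -0.03, 0.4, 0, 0, 0, 0]

```text
time_s: 32.45
ee_pos: [0.5327, -0.1985, 0.0163]
eef_rot: [3.141, 0.002, 0.125]
force: [-7.7, -7.7, -2.9]
grip_width: 0.0255
grip_force: 50.5
```

Emit:
apply_moves:
  deltas:
    - [240, -0.05, 0.4, 0, 0, 0, 0]
    - [240, -0.05, 0.4, 0, 0, 0, 0]

```text
time_s: 32.65
ee_pos: [0.5317, -0.1905, 0.0163]
eef_rot: [3.141, 0.002, 0.125]
force: [-6.6, -7.0, -3.8]
grip_width: 0.0255
grip_force: 50.3
```

Emit:
apply_moves:
  deltas:
    - [240, -0.05, 0.4, 0, 0, 0, 0]
    - [240, -0.05, 0.4, 0, 0, 0, 0]

```text
time_s: 32.85
ee_pos: [0.531, -0.182, 0.0163]
eef_rot: [-3.141, 0.001, 0.126]
force: [-0.4, -0.0, -3.3]
grip_width: 0.0257
grip_force: 50.0
```

Emit:
apply_moves:
  deltas:
    - [240, 0.3, 0.04, 0, 0, 0, 0]
    - [240, 0.2, 0.025, 0, 0, 0, 0]
    - [240, 0, 0, 0, 0, 0, 0]

```text
time_s: 33.15
ee_pos: [0.5375, -0.1805, 0.0167]
eef_rot: [-3.141, -0.001, 0.128]
force: [3.2, 6.1, -4.1]
grip_width: 0.0257
grip_force: 50.3
```

Emit:
apply_moves:
  deltas:
    - [240, -0.03, 0.2, 0, 0, 0, 0]
    - [240, 0.3, 0.14, 0, 0, 0, 0]
    - [240, 0, 0, 0, 0, 0, 0]

```text
time_s: 33.45
ee_pos: [0.5399, -0.1777, 0.0167]
eef_rot: [3.141, -0.001, 0.127]
force: [1.5, 3.1, -3.2]
grip_width: 0.0255
grip_force: 50.0
```

Emit:
apply_moves:
  deltas:
    - [240, 0.5, 0.16, 0, 0, 0, 0]
    - [240, 0.7, 0.09, 0, 0, 0, 0]
    - [240, 0.7, 0.09, 0, 0, 0, 0]
    - [240, 0.6, 0.08, 0, 0, 0, 0]
    - [240, 0, 0, 0, 0, 0, 0]

```text
time_s: 33.95
ee_pos: [0.5652, -0.1736, 0.0165]
eef_rot: [3.141, -0.001, 0.127]
force: [-0.2, 0.7, -3.6]
grip_width: 0.0255
grip_force: 50.0
```

Emit:
apply_moves:
  deltas:
    - [240, 0.5, 0.06, 0, 0, 0, 0]
    - [240, 0.3, 0.04, 0, 0, 0, 0]
    - [240, 0.2, 0.025, 0, 0, 0, 0]
    - [240, 0, 0, 0, 0, 0, 0]

```text
time_s: 34.35
ee_pos: [0.5746, -0.1724, 0.0165]
eef_rot: [3.142, -0.0, 0.126]
force: [0.7, 1.7, -3.3]
grip_width: 0.0255
grip_force: 50.0
```

Emit:
apply_moves:
  deltas:
    - [240, 0.2, 0.025, 0, 0, 0, 0]
    - [240, 0.2, 0.025, 0, 0, 0, 0]
    - [240, 0.1, 0.01, 0, 0, 0, 0]
    - [240, 0, 0, 0, 0, 0, 0]

```text
time_s: 34.75
ee_pos: [0.5794, -0.1718, 0.0165]
eef_rot: [-3.142, -0.0, 0.126]
force: [-0.3, 2.9, -3.8]
grip_width: 0.0257
grip_force: 50.0
```

Emit:
apply_moves:
  deltas:
    - [240, 0.15, 0.02, 0, 0, 0, 0]
    - [240, 0.1, 0.01, 0, 0, 0, 0]
    - [240, 0, 0, 0, 0, 0, 0]

```text
time_s: 35.05
ee_pos: [0.58, -0.1717, 0.016]
eef_rot: [-3.14, 0.004, 0.126]
force: [-13.7, -0.1, 0.8]
grip_width: 0.0257
grip_force: 50.0
```

Emit:
apply_moves:
  deltas:
    - [240, -0.1, -0.01, -0.12, 0, 0, 0]
    - [240, 0, 0, 0, 0, 0, 0]
    - [120, 0, 0, 0, 0, 0, 0]
    - [120, 0, 0, 0, 0, 0, 0]
    - [120, 0, 0, 0, 0, 0, 0]
    - [120, 0, 0, 0, 0, 0, 0]
    - [120, 0, 0, 0, 0, 0, 0]
    - [120, 0, 0, 3, 0, 0, 0]
    - [120, 0, 0, 4.5, 0, 0, 0]
    - [255, 0, 0, 4.5, 0, 0, 0]

```text
time_s: 36.05
ee_pos: [0.5805, -0.1715, 0.1365]
eef_rot: [-3.141, 0.001, 0.126]
force: [0.6, -0.7, -0.6]
grip_width: 0.045
grip_force: 0.0
```

Emit:
apply_moves:
  deltas:
    - [255, -1, -0.1, 3, 0, 0, 0]
    - [255, -1, 0, 0, 0, 0, 0]
    - [255, 0, 0, 0, 0, 0, 0]

```text
time_s: 36.35
ee_pos: [0.5601, -0.1727, 0.1655]
eef_rot: [3.141, -0.0, 0.126]
force: [0.7, 0.5, -1.3]
grip_width: 0.0211
grip_force: 0.0
```

```bash
python3 - <<'E'
from h import *
snap("wrist","w14");o=ctrl.get_obs();print(o['ee_pos'],o['eef_rot'],o['grip_width'])
p=np.load('chest.npy')
rays=[]
for fn in("scene0","side0","w1","w14"):
    im=cv2.imread(f'pics/{fn}.png');h=cv2.cvtColor(im,cv2.COLOR_BGR2HSV)
    c=proj(fn,ch(p,(.025,-.104,.12)))
    m=((h[:,:,0]>17)&(h[:,:,0]<32)&(h[:,:,1]>150)&(h[:,:,2]>150)).astype(np.uint8)
    n,l,s,ce=cv2.connectedComponentsWithStats(m)
    k=[(np.hypot(*(ce[i]-c)),s[i].tolist(),ce[i].round(1).tolist()) for i in range(1,n) if s[i,4]>20]
    k=sorted(k)[:1];print(fn,c,k)
    if k:
        print([at(fn,*k[0][2],z) for z in(.115,.12,.125,.13)])
# bolt handle check: dark block, rod visible rows
im=cv2.imread('pics/w14.png');g=cv2.cvtColor(im,cv2.COLOR_BGR2HSV)[:,:,2].astype(int)
b=ch(p,(-.0725,-.087,.048));print("handle pred",proj("w14",b),proj("w14",ch(p,(-.02,-.087,.026))))
u=int(proj("w14",b)[0]);print(g[100:400:5,u])
E
```

```text
[ 0.56025788 -0.17255963  0.16457609] [-3.14110153e+00  9.01347484e-04  1.26022274e-01] 0.017318887284880083
scene0 [244.86526906 249.08568507] []
side0 [300.84302524 155.33905171] [(np.float64(1.8489453464709018), [297, 152, 7, 5, 28], [300.1, 153.6])]
[array([ 0.676 , -0.1913,  0.115 ]), array([ 0.6751, -0.1842,  0.12  ]), array([ 0.6742, -0.1771,  0.125 ]), array([ 0.6733, -0.17  ,  0.13  ])]
w1 [529.98123853 128.26239876] [(np.float64(10.873147834484016), [521, 103, 40, 43, 1301], [540.0, 124.0])]
[array([ 0.6752, -0.1831,  0.115 ]), array([ 0.675 , -0.1796,  0.12  ]), array([ 0.6748, -0.176 ,  0.125 ]), array([ 0.6746, -0.1725,  0.13  ])]
w14 [337.42924743  59.40643432] [(np.float64(10.715071742521788), [319, 28, 47, 50, 1443], [344.1, 51.0])]
[array([ 0.6774, -0.1764,  0.115 ]), array([ 0.6766, -0.1761,  0.12  ]), array([ 0.6758, -0.1758,  0.125 ]), array([ 0.675 , -0.1755,  0.13  ])]
handle pred [313.17380365 177.7379504 ] [313.20280816 120.91377887]
[204 205 204 222 223 222 221 221 141  89  85  84  84  83  82  80  80  81
  80  81  78  67  98  99  99 100 100 101 147 151 152 151 151 152 151 151
 149 150 151 150 151 151 150 108  71  82  90  95  94  91 148 148 142 132
 131 132 132 131 102  99]
```

Emit:
apply_moves:
  deltas:
    - [255, 2.5, 0, 0, 0, 0, 0]
    - [255, 3, -0.1, 0, 0, 0, 0]
    - [255, 3, -0.1, 0, 0, 0, 0]
    - [255, 2.5, -0.1, 0, 0, 0, 0]
    - [255, 0.5, -0.05, 0, 0, 0, 0]
    - [255, 0, 0, -2, 0, 0, 0]
    - [255, 0, 0, -1.5, 0, 0, 0]
    - [255, 0, 0, -0.5, 0, 0, 0]
    - [255, 0, 0, 0, 0, 0, 0]

```text
time_s: 37.3
ee_pos: [0.6752, -0.1761, 0.1243]
eef_rot: [-3.141, 0.002, 0.126]
force: [0.3, 0.1, 0.8]
grip_width: 0.0007
grip_force: 0.0
```

Emit:
apply_moves:
  deltas:
    - [255, 0, 0, -0.4, 0, 0, 0]
    - [255, 0, 0, -0.4, 0, 0, 0]
    - [255, 0, 0, 0, 0, 0, 0]

```text
time_s: 37.6
ee_pos: [0.6761, -0.1764, 0.1178]
eef_rot: [3.141, -0.001, 0.126]
force: [0.7, -1.6, 4.4]
grip_width: 0.0005
grip_force: 2.1
```

Emit:
apply_moves:
  deltas:
    - [255, 0, 0, -0.3, 0, 0, 0]
    - [255, 0, 0, -0.3, 0, 0, 0]
    - [255, 0, 0, 0, 0, 0, 0]

```text
time_s: 37.9
ee_pos: [0.6762, -0.1763, 0.1121]
eef_rot: [3.141, -0.001, 0.126]
force: [-0.5, -0.8, 7.7]
grip_width: 0.0005
grip_force: 3.4
```

Emit:
apply_moves:
  deltas:
    - [255, 0, 0, -0.3, 0, 0, 0]
    - [255, 0, 0, -0.1, 0, 0, 0]
    - [255, 0, 0, 0, 0, 0, 0]

```text
time_s: 38.2
ee_pos: [0.6763, -0.1764, 0.11]
eef_rot: [3.14, -0.002, 0.126]
force: [-5.5, 0.9, 17.1]
grip_width: 0.0008
grip_force: 8.4
```

Emit:
apply_moves:
  deltas:
    - [255, 0, 0, -0.1, 0, 0, 0]
    - [255, 0, 0, 0, 0, 0, 0]
    - [255, 0, 0, 0, 0, 0, 0]
    - [255, 0, 0, 2, 0, 0, 0]
    - [255, 0, 0, 3.5, 0, 0, 0]
    - [255, -3, 0.1, 0.2, 0, 0, 0]
    - [255, -4, 0.1, 0, 0, 0, 0]
    - [255, -4, 0.1, 0, 0, 0, 0]
    - [255, 0, 0, 0, 0, 0, 0]

```text
time_s: 39.1
ee_pos: [0.5619, -0.1728, 0.163]
eef_rot: [-3.14, 0.003, 0.125]
force: [-0.2, -0.1, 0.8]
grip_width: 0.0007
grip_force: 0.0
```

```bash
python3 - <<'E'
from h import *
snap("wrist","w15");o=ctrl.get_obs();print(o['time_s'],o['ee_pos'],o['force'])
p=np.load('chest.npy')
for fn in("w14","w15"):
    im=cv2.imread(f'pics/{fn}.png');hs=cv2.cvtColor(im,cv2.COLOR_BGR2HSV);g=hs[:,:,2].astype(int)
    u=int(proj(fn,ch(p,(-.0725,-.087,.048)))[0]);col=g[:,u]
    v=[i for i in range(100,200) if col[i]<120 and col[i-1]>=120][0]
    w=at(fn,u,v,.048)[:2]-p[:2];print("handle front chest x",w@[np.cos(p[2]),np.sin(p[2])], "want -.040")
    m=((hs[:,:,0]>17)&(hs[:,:,0]<32)&(hs[:,:,1]>150)&(hs[:,:,2]>150)).astype(np.uint8)
    n,l,s,ce=cv2.connectedComponentsWithStats(m);print([(ce[i].round(1),s[i,4]) for i in range(1,n) if s[i,4]>100])
    print("knob pred shut",proj(fn,ch(p,(-.035,.059,.066))))
    uu=[int(proj(fn,ch(p,(0,y,.102)))[0]) for y in(.0,.02)]
    for q in uu: print(g[60:130:3,max(0,q)])
E
```

```text
39.15 [ 0.56443285 -0.17314922  0.16387335] [ 0.37931545 -0.3225721   0.6597812 ]
handle front chest x -0.037443742849874465 want -.040
[(array([344.1,  51. ]), np.int32(1443)), (array([145.9, 128.4]), np.int32(1179))]
knob pred shut [149.60020578 141.46153907]
[131 132 132 134 134 134 132 133 133 134 134 134 106 128 137 135 135 137
 137 136 137 137 136 137]
[128 129 130 128 129 127 128 129 130 129 129 129 102  78  87  88  88  88
  88  88 103 103 103 105]
handle front chest x -0.03756817924575312 want -.040
[(array([343.6,  52.8]), np.int32(1492)), (array([144.5, 130.5]), np.int32(1193))]
knob pred shut [148.32034708 143.56000049]
[132 132 133 132 133 132 132 133 134 132 131 133 132  87 136 136 136 137
 136 137 136 137 138 136]
[126 128 128 128 127 127 127 129 129 129 127 129 130  78  85  87  86  88
  87  90 101 103 105 104]
```

```bash
python3 -c "
from station import ctrl
print(ctrl.hand_in())"
```

```text
the job is handed in; nothing more can be done
None
```

I handed the job in at about 39 s; no verdict came back. The flange, angle stop and plug are in the shut drawer, the bolt is home in the hidden hole and let go, and the plunger was pressed to its stop and released.

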